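# Gather the engine's nuts in the sliding red dish

## Task

Without lifting any carrier out of the tray, slide the tiles and the red dish one at a time into the empty space until the dish stands under the bowl's spout; then lift the bowl's handle to tip it to about 65 degrees (no further than 75), hold it there for a second so that the brass nuts slide into the dish, and set the bowl back fully level. Slide the carriers on until the dish sits squarely in the green home cell, in the diagonally opposite corner, with every brass nut and every dark steel nut from the bench lying in it, and leave the spark plugs, socket, fuel cap, funnel and screwdriver alone.

Things in the scene. Friction and masses are not known exactly. Their poses are not given: they have to be found in the camera images.
- tray: Fixed carrier tray. Origin: centre of its underside, on the bench. Inside 182 mm (x) by 272 mm (y): six open cells in two rows, centred at x = -45, +45 and y = -90, 0, +90 mm. Floor 6 mm, rim 16 mm above the bench. The dish and three or four tiles stand one to a cell, square to the tray; one or two cells are empty. Brass brackets hold the tipping bowl at the +y edge of cell (+45, +90).
- pour_cell (a point): Centre of the tray cell under the bowl's spout (tray x = +45, y = +90 mm), at floor height.
- home_cell (a point): Centre of the home cell, the one with the green-painted floor, in the corner diagonally across from the pour cell (tray x = -45, y = -90 mm), at floor height.
- dish: Red square open dish, one of the sliding carriers: 82 x 82 mm, walls 4 mm thick, 30 mm high above its underside, floor 4 mm thick; about 0.25 kg. A black grip tab stands inside against the wall on its -y side (away from the bowl), centred 31 mm from the dish's centre: 14 mm along x, 20 mm along y, top 60 mm above the underside. Origin: centre of the underside; axes parallel to the tray's.
- bowl (a joint): Tilt of the aluminium float bowl in its hinged brass drain ring, in radians: 0 level, growing as the handle end is lifted so that the bowl tips towards the tray; stop at 1.5. 65 degrees (1.13 rad) is marked by a red bead on the brass arc. The hinge is stiff (0.3 N m): the bowl stays where it is left. The bowl is 64 mm wide and 86 mm long from the open spout to its round back, walls 30 mm above its floor.
- bowl_hinge (a point): Middle of the bowl's hinge axis, which runs along the tray's x axis through the floor edge of the open spout, 52 mm above the bench and 31 mm from the pour cell's centre towards +y of the tray.
- bowl_handle (a point): Middle of the bowl's brass handle bar: round, 10 mm thick, parallel to the hinge, 58 mm free between its two arms, 42 mm behind the bowl's back. At level it lies 128 mm from the hinge towards the tray's +y, and 12 mm higher than the hinge.
- tile_blue: Square blue plastic carrier tile, 82 x 82 mm, 12 mm thick, with a black grip post standing at its centre: 14 mm along the tile's x, 22 mm along its y, top 60 mm above the tile's underside. Weighs about 0.25 kg. Origin: centre of the underside. Three or four of the five colours are in the tray.
- tile_yellow: Square yellow plastic carrier tile, 82 x 82 mm, 12 mm thick, with a black grip post standing at its centre: 14 mm along the tile's x, 22 mm along its y, top 60 mm above the tile's underside. Weighs about 0.25 kg. Origin: centre of the underside. Three or four of the five colours are in the tray.
- tile_green: Square green plastic carrier tile, 82 x 82 mm, 12 mm thick, with a black grip post standing at its centre: 14 mm along the tile's x, 22 mm along its y, top 60 mm above the tile's underside. Weighs about 0.25 kg. Origin: centre of the underside. Three or four of the five colours are in the tray.
- tile_white: Square white plastic carrier tile, 82 x 82 mm, 12 mm thick, with a black grip post standing at its centre: 14 mm along the tile's x, 22 mm along its y, top 60 mm above the tile's underside. Weighs about 0.25 kg. Origin: centre of the underside. Three or four of the five colours are in the tray.
- tile_orange: Square orange plastic carrier tile, 82 x 82 mm, 12 mm thick, with a black grip post standing at its centre: 14 mm along the tile's x, 22 mm along its y, top 60 mm above the tile's underside. Weighs about 0.25 kg. Origin: centre of the underside. Three or four of the five colours are in the tray.
- brass_nut1: Brass hex nut, 19 mm across the flats, 14 mm high, about 20 g. Origin: its centre; z is the axis of its hole, and its three pairs of flats face along its x axis and at 60 and 120 degrees from x about z. It starts lying in the tipping bowl.
- brass_nut2: Brass hex nut, 19 mm across the flats, 14 mm high, about 20 g. Origin: its centre; z is the axis of its hole, and its three pairs of flats face along its x axis and at 60 and 120 degrees from x about z. It starts lying in the tipping bowl.
- steel_nut1: Dark steel hex nut, 19 mm across the flats, 14 mm high, about 20 g. Origin: its centre; z is the axis of its hole, and its three pairs of flats face along its x axis and at 60 and 120 degrees from x about z. It starts lying flat on the bench; two or three of these are present.
- steel_nut2: Dark steel hex nut, 19 mm across the flats, 14 mm high, about 20 g. Origin: its centre; z is the axis of its hole, and its three pairs of flats face along its x axis and at 60 and 120 degrees from x about z. It starts lying flat on the bench; two or three of these are present.
- steel_nut3: Dark steel hex nut, 19 mm across the flats, 14 mm high, about 20 g. Origin: its centre; z is the axis of its hole, and its three pairs of flats face along its x axis and at 60 and 120 degrees from x about z. It starts lying flat on the bench; two or three of these are present.
- plug1: Porcelain spark plug lying on the bench, 78 mm long, 21 mm thick; leave alone.
- plug2: Another such spark plug; leave alone.
- socket: Chrome plug socket standing upright, 22 mm across, 64 mm high; leave alone.
- fuel_cap: Black fuel cap, 58 mm across, 28 mm high; leave alone.
- funnel: Red plastic funnel standing mouth down, 90 mm across, 105 mm high; leave alone.
- screwdriver: Screwdriver lying on the bench; leave alone.
Things that resemble listed ones, but are neither listed nor needed, are in the scene too. Leave any pink look-alike of the tile_white alone.

How it is judged:
By the outcome, as a careful person would: the job done as asked, in the order asked, and still so for the second after the job is handed in, with the robot touching nothing.
Of tile_blue, tile_yellow, tile_green, tile_white, tile_orange only 3 to 4 are there at a start; the rules pass over those that are not, and their reading is None.
Of steel_nut1, steel_nut2, steel_nut3 only 2 to 3 are there at a start; the rules pass over those that are not, and their reading is None.
At some moment in a run one of steel_nut1, steel_nut2, steel_nut3 may be knocked a few centimetres aside while the robot is not near it.
Once in a run the grip may slacken for a moment while it holds something.
It also fails if it takes over 210 s, if anything falls off the work surface, if the arm or the gripper's body presses on something with over 40 N, if the wrist force passes 120 N, or if a joint passes its speed limit or range.

## Robot

A 6-joint arm with a two-finger parallel gripper is mounted at the origin on the work surface. World frame = base frame: x ahead of the robot, y to its left, z up, the work surface at z = 0. Lengths are in m, angles in degrees, forces in N, time in s.
With the tool pointing down it reaches from about 0.35 to 0.725 m from the base axis. Payload 6 kg.
Tool frame: the origin (TCP) lies at the very end of the fingers, on their centre line; the grasp point (between the pads) lies 19 mm behind it (manip.pinch_z is the distance from the TCP to the grasp point, in m); z points along the fingers, y is the line along which they close (so a half turn about z gives the same grasp; the last joint's range is limited). The gripper opens to 85 mm and grips with 20 to 120 N. Pads are 22 mm wide; open, the fingers measure 114 mm over their backs; the gripper's body (76 mm by 85 mm) begins 54 mm behind the grasp point. The pads swing forward as they close: fully open they stand 13 mm farther back than shut.
Start: joints at [-53.245, 2.303, 4.859, 0, -92.561, -19.12], TCP at [0.182, -0.572, 0.231] pointing down, gripper open.
Joint ranges: [-146.85, 146.85], [-73.84, 115.35], [-62.03, 85.46], [-188.31, 113.3], [-161.28, -10.13], [-171.36, 171.36]. Speed limits (degrees/s): [147.25, 147.25, 172.46, 180, 180, 180].

## Interface

Orientations are given as [roll, pitch, yaw] about the fixed x, y, z axes, in that order (R = Rz(yaw) Ry(pitch) Rx(roll)).
In Python, from cell import manip gives the robot as it stands.
- The arm moves only by the tool carry_out, never from a script. Its argument "targets" is a list of rows, each an object with "travel": the shift along the tool's x, y, z as a fraction of full scale, a list of three; "yaw": the turn about the tool's z as a fraction of full scale. In form: [{"travel": [dx, dy, dz], "yaw": yaw}, ...]. A call has 1 to 10 rows; each row shifts and turns the commanded pose from where the row before left it, along the tool's axes as they then stand; what a row does not reach is not made up. Full scale, the value 1, is 20 cm for a shift and pi rad for a turn. A row lasts 1/10 s, in which the tool goes at most 50 mm and 8.59 degrees, less where a joint would pass 70% of its speed; a pose out of reach is approached as far as the arm can. A call with a number of a shift or a turn outside -1 to 1 is refused whole. A call with a gripper value outside its range is refused whole. "fingers" is the opening, from 0 (shut) to 1 (fully open), set as the call begins (left out, the last holds). The fingers move at their own pace and stop on an object; "force" is the grip in N (left out, the last holds). Time passes only in rows, so rows that do not move let the fingers close. It gives the time, the measured TCP pose, the force and the opening at its end, in the units of the state.
- manip.get_obs(): the state, without advancing time (a new reading comes with each control period).
- manip.get_image(name): name is "scene" or "top" or "wrist"; returns the picture (384x512x3 uint8, red, green, blue); there is no depth.
- manip.camera_info(name): a dict with "K" (3x3 intrinsics, pixels), "k1" (the pictures are not rectified: a ray, as slopes to the right and down, at radius r is drawn at 1 + k1 r^2 times it, then the intrinsics apply), "R" (3x3) and "t" (3): a world point X has camera coordinates R X + t. Camera axes: x right, y down, z forward; pixel columns grow to the right and rows downward; lengths in m; the calibration is good to about 2 mm. A picture is of the moment at which its call begins: read the wrist's pose just before it. camera_info takes no time and is no camera call; for the wrist camera it gives the pose at the moment of the call.
- manip.finish_job(): hands the job in, once; it reports no verdict.
Trained networks look in the newest picture that a camera, given by its name, has taken for a name from the list of things; names that differ only in an ending like _2 or _b are one class to them, and where a whole thing is asked for, a point or a joint stands for the part that bears it (a point fixed in the world has none). Each returns a list of dicts, best first, with "score" (0 to 1); they miss things now and then, are a little off and sometimes report something else, mostly with a low value. They report only what shows in the picture. A call takes as long as a camera call. They do not tell look-alikes from the thing itself.
- manip.search_frame(camera, thing): "xy" ([column, row] in pixels, amid what is visible of it).
The state is a dict: "time": time; "joint_pos": joint angles; "joint_velocities": joint speeds; "joint_torque": joint torques, N m; "ee_pos": TCP position; "eef_rot": TCP orientation; "force": force on the tool from outside, world axes, zero at the start; "torque": the same for the moment, N m; "grip_width": finger opening in m.
Only numpy, scipy, OpenCV 4.12 (cv2) and the standard library are available. Lean on these libraries where they do the work, as an engineer would, in place of code of your own. Each camera call takes 0.05 s, during which the arm holds its last target. There are 200 camera calls.

## Working session

There is one attempt and no reset: what is moved stays moved. The work goes in short steps, Python scripts to look and compute and a tool call to move; the robot and the scene stay as the last step left them, time stands still between calls to the robot, and variables do not carry over. Pictures are saved under pics/ and viewed, on a budget of 14 in all, crops included, one or two more only if the job needs it, and the job is handed in when it is done.

Besides the shell and the picture viewer there is one more tool, called after "Emit:" as name(argument=value, ...) on one line, values as JSON. carry_out: Moves the arm, as the interface text tells. Shift numbers are shares of 20 cm and turn numbers shares of pi rad, none past 1 either way. Its arguments: {"type":"object","properties":{"targets":{"type":"array"},"fingers":{"type":"number"},"force":{"type":"number"}},"required":["targets"]}

```bash
ls; mkdir -p pics
python3 - <<'E'
from cell import manip
import cv2,numpy as np
o=manip.get_obs();print({k:np.round(v,3).tolist() for k,v in o.items()})
for n in("scene","top"):
    im=manip.get_image(n);cv2.imwrite(f"pics/{n}0.png",cv2.resize(im[:,:,::-1],(800,600),interpolation=cv2.INTER_CUBIC))
    c=manip.camera_info(n);print(n,np.round(c["K"],1).tolist(),c["k1"],np.round(c["R"],3).tolist(),np.round(c["t"],3).tolist())
    for t in["tray","dish","bowl","bowl_handle","tile_blue","tile_yellow","tile_green","tile_white","tile_orange","steel_nut1","brass_nut1"]:
        print(t,[(np.round(d["xy"],0).tolist(),round(d["score"],2)) for d in manip.search_frame(n,t)])
E
```

```text
pics
{'time': 0.0, 'joint_pos': [-53.244, 2.341, 4.802, -0.026, -92.561, -19.119], 'joint_velocities': [0.044, -0.008, 0.073, 0.022, -0.037, -0.12], 'joint_torque': [-0.002, -36.82, 34.741, 6.932, -0.005, -0.0], 'ee_pos': [0.182, -0.571, 0.23], 'eef_rot': [179.897, -0.008, -162.362], 'force': [0.819, 0.784, 0.35], 'torque': [0.014, -0.005, -0.03], 'grip_width': 0.085}
scene [[368.5, 0.0, 254.7], [0.0, 368.5, 191.6], [0.0, 0.0, 1.0]] -0.032076294442486775 [[-0.71, 0.704, -0.021], [0.511, 0.494, -0.704], [-0.485, -0.511, -0.71]] [0.402, -0.189, 1.313]
tray [([240.0, 221.0], 0.88), ([230.0, 187.0], 0.51)]
dish [([190.0, 190.0], 0.92), ([324.0, 221.0], 0.63)]
bowl [([263.0, 227.0], 0.6), ([241.0, 223.0], 0.36)]
bowl_handle [([261.0, 230.0], 0.9), ([228.0, 186.0], 0.37)]
tile_blue [([263.0, 227.0], 0.66), ([358.0, 258.0], 0.18)]
tile_yellow []
tile_green [([212.0, 179.0], 0.59), ([258.0, 203.0], 0.57), ([260.0, 228.0], 0.3)]
tile_white [([275.0, 168.0], 0.76), ([213.0, 206.0], 0.62), ([400.0, 254.0], 0.44), ([261.0, 226.0], 0.43)]
tile_orange [([257.0, 200.0], 0.71), ([322.0, 219.0], 0.48
[... 177 characters left out ...]
0, 1.0]] 0.028170783864704115 [[0.038, -0.999, -0.002], [-0.975, -0.037, -0.217], [0.217, 0.011, -0.976]] [-0.075, 0.547, 0.909]
tray [([263.0, 184.0], 0.93), ([293.0, 177.0], 0.39), ([150.0, 145.0], 0.23), ([227.0, 182.0], 0.19)]
dish [([329.0, 175.0], 0.59)]
bowl [([228.0, 175.0], 0.97)]
bowl_handle [([227.0, 175.0], 0.74)]
tile_blue [([295.0, 209.0], 0.69), ([260.0, 188.0], 0.33)]
tile_yellow [([296.0, 207.0], 0.88), ([239.0, 183.0], 0.39)]
tile_green [([334.0, 205.0], 0.97)]
tile_white [([285.0, 272.0], 0.72), ([294.0, 177.0], 0.65)]
tile_orange [([267.0, 214.0], 0.69), ([410.0, 187.0], 0.58)]
steel_nut1 [([146.0, 225.0], 0.61)]
brass_nut1 [([238.0, 178.0], 0.58), ([226.0, 182.0], 0.55)]
```

View pics/top0.png

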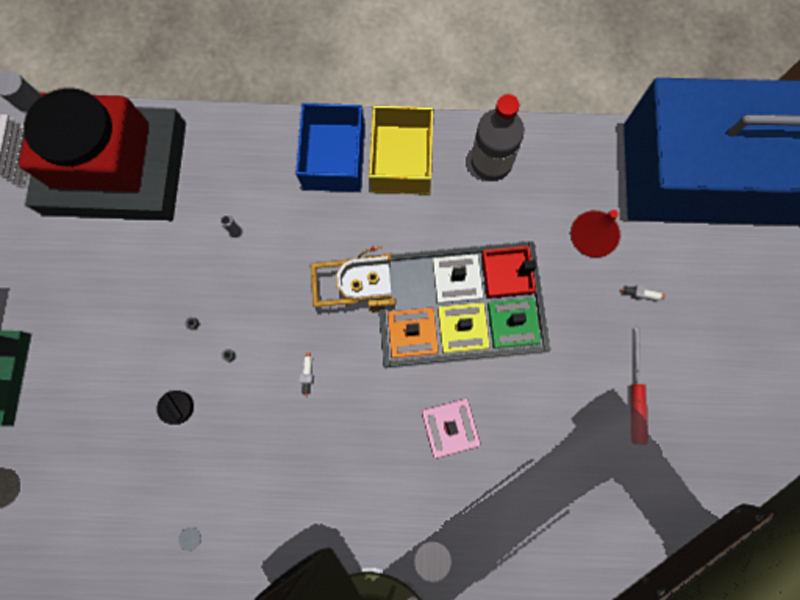

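View pics/scene0.png

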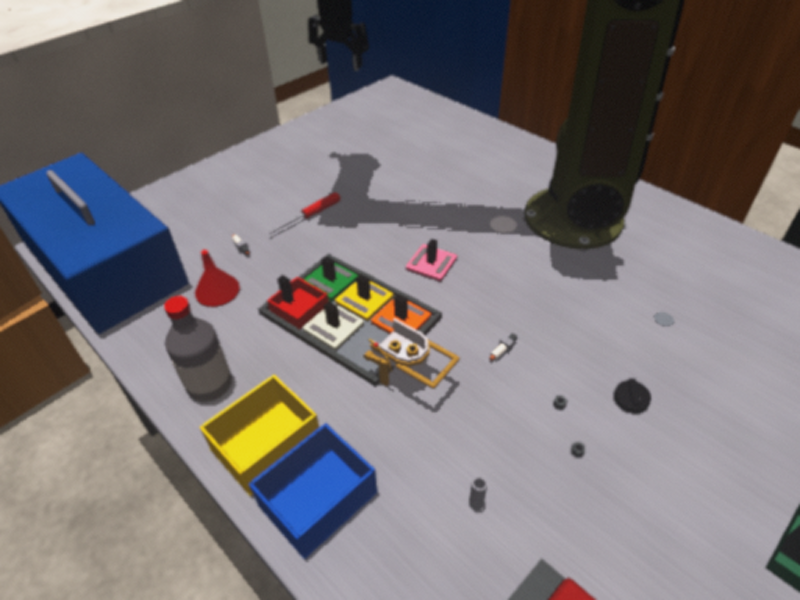

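The top view, in 800x600 pixels, shows the bowl at (355,285). The empty cell under its spout (415,280) is the pour cell. The carriers are:
- Far row: white (458,275) and the red dish (510,272).
- Near row: orange (412,328), yellow (463,325) and green (516,320). The green tile is on the home cell.

Look-alikes and distractors:
- The pink tile at (450,428) is a decoy for white.
- The fuel cap at (175,407) and the socket at (230,225) are not nuts.
- The dark nuts are at (193,323) and (229,355).
- The blue and yellow bins are not tiles.

The scene view agrees: nuts at (560,402) and (577,450), socket at (478,493).

```bash
cat > h.py <<'E'
from cell import manip
import numpy as np, cv2
def ray(c,px):
    K,k1=np.array(c["K"]),c["k1"]
    d=np.array([(px[0]-K[0,2])/K[0,0],(px[1]-K[1,2])/K[1,1]]);u=d.copy()
    for _ in range(20): u=d/(1+k1*(u@u))
    R=np.array(c["R"]);return -R.T@np.array(c["t"]),R.T@np.array([u[0],u[1],1])
def at(c,px,z):
    o,d=ray(c,px);return o+d*(z-o[2])/d[2]
def proj(c,X):
    K=np.array(c["K"]);p=np.array(c["R"])@np.array(X)+np.array(c["t"]);u=p[:2]/p[2];u=u*(1+c["k1"]*(u@u))
    return K[:2,:2]@u+K[:2,2]
def rel(p,yaw,z=None):
    "travel numbers (tool axes, down) to reach TCP p at yaw, from now"
    o=manip.get_obs();e=np.array(o["ee_pos"]);y=np.radians(o["eef_rot"][2]);d=np.array(p)-e
    return np.round([(np.cos(y)*d[0]+np.sin(y)*d[1])/.2,(np.sin(y)*d[0]-np.cos(y)*d[1])/.2,-d[2]/.2],3),round((((o["eef_rot"][2]-yaw+180)%360)-180)/180,3)
E
python3 - <<'E'
from h import *
c=manip.camera_info("top")
s=.64
for n,p,z in[("TL",(387,257),.016),("TR",(534,243),.016),("BR",(548,349),.016),("BL",(385,366),.016),("nutA",(193,323),.007),("nutB",(229,355),.007),("handle",(314,287),.064),("Dtab",(528,266),.066),("Ytop",(463,322),.066),("Otop",(412,327),.066)]:
    print(n,np.round(at(c,(p[0]*s,p[1]*s),z),3))
w=manip.camera_info("wrist");o=manip.get_obs();print(np.round(w["K"],1).tolist(),w["k1"])
R=np.array(w["R"]);print("cam pos",-R.T@np.array(w["t"])-o["ee_pos"],"axis",R[2])
E
```

```text
TL [ 0.64  -0.003  0.016]
TR [ 0.676 -0.269  0.016]
BR [ 0.484 -0.291  0.016]
BL [ 0.443 -0.009  0.016]
nutA [0.508 0.335 0.007]
nutB [0.453 0.265 0.007]
handle [0.568 0.115 0.064]
Dtab [ 0.618 -0.248  0.066]
Ytop [ 0.516 -0.139  0.066]
Otop [ 0.505 -0.054  0.066]
[[296.0, 0.0, 257.5], [0.0, 296.0, 192.6], [0.0, 0.0, 1.0]] -0.07694340343428281
cam pos [-0.07918231 -0.02478438  0.14318202] axis [ 0.30407708  0.09664243 -0.94773275]
```

Emit:
carry_out(targets=[{"travel": [0,0,0],"yaw": -0.0445},{"travel": [0,0,0],"yaw": -0.0445},{"travel": [0,0,0],"yaw": -0.0445},{"travel": [0,0,0],"yaw": -0.0445},{"travel": [0,0,0],"yaw": -0.0445},{"travel": [0,0,0],"yaw": -0.0445},{"travel": [0,0,0],"yaw": -0.0445},{"travel": [0,0,0],"yaw": -0.0445},{"travel": [0,0,0],"yaw": -0.0445},{"travel": [0,0,0],"yaw": -0.0445}], fingers=0.5)

```text
time: 2.2
ee_pos: [0.1818, -0.5718, 0.2313]
eef_rot: [180.0, 0.0, -81.9]
force: [-0.7, 0.4, 0.6]
grip_width: 0.043
```

Emit:
carry_out(targets=[{"travel": [-0.165,-0.181,-0.0125],"yaw": 0},{"travel": [-0.165,-0.181,-0.0125],"yaw": 0},{"travel": [-0.165,-0.181,-0.0125],"yaw": 0},{"travel": [-0.165,-0.181,-0.0125],"yaw": 0},{"travel": [-0.165,-0.181,-0.0125],"yaw": 0},{"travel": [-0.165,-0.181,-0.0125],"yaw": 0},{"travel": [-0.165,-0.181,-0.0125],"yaw": 0},{"travel": [-0.165,-0.181,-0.0125],"yaw": 0},{"travel": [-0.165,-0.181,-0.0125],"yaw": 0},{"travel": [-0.165,-0.181,-0.0125],"yaw": 0}])

```text
time: 3.2
ee_pos: [0.4971, -0.1942, 0.2568]
eef_rot: [-179.9, -0.0, -82.2]
force: [1.3, -1.3, 0.2]
grip_width: 0.0427
```

Emit:
carry_out(targets=[{"travel": [-0.165,-0.181,-0.0125],"yaw": 0},{"travel": [-0.165,-0.181,-0.0125],"yaw": 0},{"travel": [0,0,0],"yaw": 0},{"travel": [0,0,0],"yaw": 0}])

```text
time: 3.6
ee_pos: [0.5593, -0.12, 0.2608]
eef_rot: [179.9, 0.0, -82.2]
force: [0.9, -0.4, -0.0]
grip_width: 0.0424
```

Run:
```python
from h import *
import json
o=manip.get_obs();c=manip.camera_info("wrist");im=manip.get_image("wrist")
print(o["time"],o["ee_pos"],o["eef_rot"])
json.dump({k:np.array(v).tolist() for k,v in c.items()},open("w1.json","w"))
cv2.imwrite("pics/w1r.png",im[:,:,::-1]);cv2.imwrite("pics/w1.png",cv2.resize(im[:,:,::-1],(800,600),interpolation=cv2.INTER_CUBIC))
```

```text
3.6 [ 0.55932117 -0.11998356  0.26075146] [ 1.79930765e+02  8.94268550e-04 -8.21522026e+01]
```

View pics/w1.png

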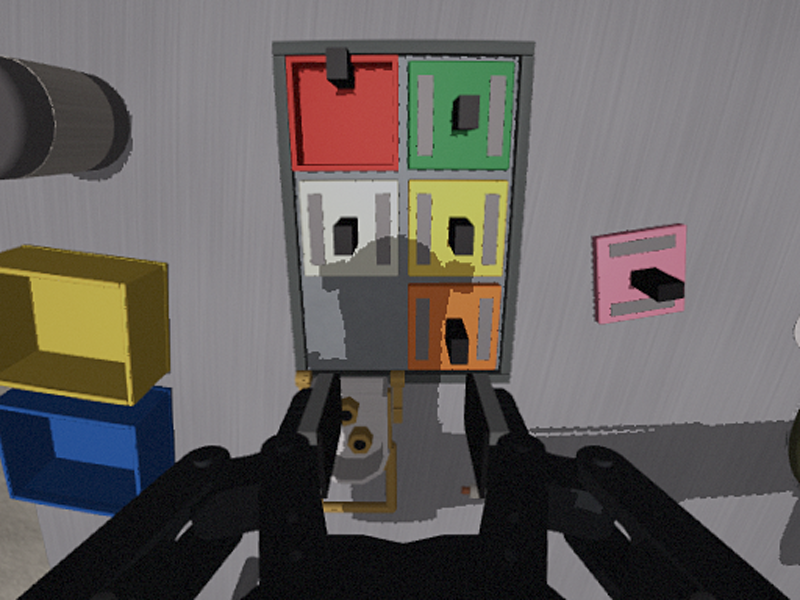

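The wrist view shows all six cells as expected: the dish upper left with its tab at (340,65), green (462,115), white (347,228), yellow (460,228) and orange (455,325). The pour cell (350,325) is empty and two brass nuts are in the bowl at (348,408) and (360,440). Next I compute the tray pose from the tile and rim edges.

Run:
```python
from h import *
import json
c=json.load(open("w1.json"));s=.64
def P(p,z): return at(c,(p[0]*s,p[1]*s),z)
T={"Y":[(410,181),(508,181),(505,275),(411,276)],"G":[(409,62),(514,61),(512,169),(408,169)],"O":[(411,285),(500,284),(498,370),(411,370)],"W":[(300,181),(397,181),(397,276),(303,276)],"Dtop(.036)":[(286,57),(397,57),(396,170),(295,171)]}
for k,v in T.items():
    z=.036 if "D" in k else .018
    q=np.array([P(p,z)[:2] for p in v]);e=q[1]-q[0]+q[2]-q[3]; f=q[3]-q[0]+q[2]-q[1]
    print(k,np.round(q.mean(0),4),"size",np.round(np.linalg.norm(e)/2,4),np.round(np.linalg.norm(f)/2,4),"ang",np.degrees(np.arctan2(*(-e)[::-1])),np.degrees(np.arctan2(*f[::-1]))-90)
for n,p,z in[("rimTL",(273,42),.016),("rimTR",(535,42),.016),("handle",(360,508),.064),("nut",(360,440),.06),("tabtop",(338,55),.066)]: print(n,np.round(P(p,z),4))
```

```text
Y [ 0.5135 -0.1418] size 0.0808 0.0799 ang 8.35195376255328 9.30277248027717
G [ 0.527  -0.2306] size 0.0825 0.0807 ang 8.56826139701816 8.863164336305843
O [ 0.5011 -0.0532] size 0.0794 0.0829 ang 8.118221753933655 9.389140947278179
W [ 0.6046 -0.129 ] size 0.0804 0.0803 ang 7.703659640749741 6.8270640838683505
Dtop(.036) [ 0.6164 -0.2181] size 0.0796 0.0811 ang 7.675592845524542 8.161889209047871
rimTL [ 0.6783 -0.2656  0.016 ]
rimTR [ 0.4796 -0.2932  0.016 ]
handle [0.565  0.1187 0.064 ]
nut [0.5729 0.0463 0.06  ]
tabtop [ 0.6202 -0.2544  0.066 ]
```

Run:
```python
from h import *
a=manip.get_image("scene")[195:255,225:305,::-1];b=manip.get_image("top")[145:205,190:270,::-1]
cv2.imwrite("pics/bowl.png",np.vstack([cv2.resize(i,(400,300),interpolation=cv2.INTER_CUBIC) for i in(a,b)]))
```

```text
(no output)
```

View pics/bowl.png

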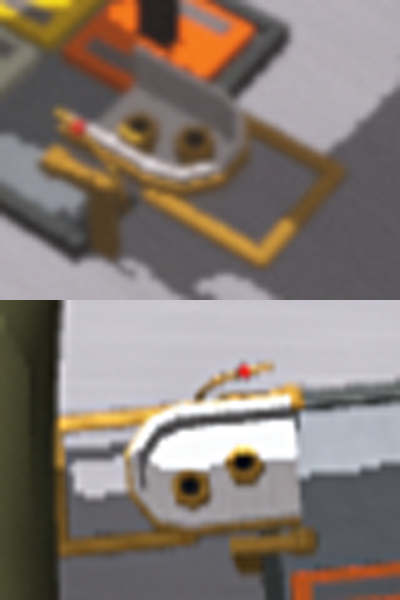

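Run:
```python
from h import *
a,b=manip.camera_info("scene"),manip.camera_info("top")
C=np.array([.559,-.1355]);th=np.radians(8)
for p,q in[((240.6,220.2),(238.6,159)),((236.6,217.6),(243.6,158.2))]:
    (o1,d1),(o2,d2)=ray(a,p),ray(b,q)
    A=np.stack([d1,-d2],1);t=np.linalg.lstsq(A,o2-o1,rcond=None)[0]
    x1,x2=o1+d1*t[0],o2+d2*t[1];m=(x1+x2)/2;d=m[:2]-C
    print(np.round(m,4),"gap",np.linalg.norm(x1-x2),"uv",d@[np.cos(th),np.sin(th)],d@[-np.sin(th),np.cos(th)])
```

```text
[0.6294 0.0161 0.0961] gap 0.0004901437021947417 uv 0.09084378029440054 0.1403571787232994
[0.6315 0.0033 0.0975] gap 0.0009155500639528043 uv 0.09110096336360377 0.12734568049362502
```

The arc bead is at tray (u 91, v 140) and about 96 mm high. The gripper body just clears it with the TCP at 36 mm. The tray centre is (0.559, -0.1355) with yaw 8.0°. 

Plan (letters are the tile colours, D is the dish): 
1. Move D to the pour cell: W left, D left, G far, Y right, O right, W near, D left. 
2. Pour. 
3. Move D home: D right, W far, O left, D near, G left, Y far, D right.

Emit:
carry_out(targets=[{"travel": [0.0765,-0.2125,0],"yaw": 0},{"travel": [0,0,0.225],"yaw": 0},{"travel": [0,0,0.225],"yaw": 0},{"travel": [0,0,0.225],"yaw": 0},{"travel": [0,0,0.225],"yaw": 0},{"travel": [0,0,0.225],"yaw": 0},{"travel": [0,0,0],"yaw": 0},{"travel": [0,0,0],"yaw": 0}])

```text
time: 4.55
ee_pos: [0.603, -0.1316, 0.0376]
eef_rot: [180.0, -0.1, -82.3]
force: [0.2, 0.1, 1.8]
grip_width: 0.0428
```

Emit:
carry_out(targets=[{"travel": [0,0,0],"yaw": 0},{"travel": [0,0,0],"yaw": 0},{"travel": [0,0,0],"yaw": 0},{"travel": [0,0,0],"yaw": 0},{"travel": [0,0,0],"yaw": 0}], fingers=0, force=40)

```text
time: 5.05
ee_pos: [0.6051, -0.1306, 0.0398]
eef_rot: [-179.7, -0.1, -82.2]
force: [1.8, -0.1, 7.2]
grip_width: 0.0133
```

Emit:
carry_out(targets=[{"travel": [-0.11,0,0],"yaw": 0},{"travel": [-0.11,0,0],"yaw": 0},{"travel": [-0.11,0,0],"yaw": 0},{"travel": [-0.11,0,0],"yaw": 0},{"travel": [0,0,0],"yaw": 0},{"travel": [0,0,0],"yaw": 0}])

```text
time: 5.65
ee_pos: [0.5931, -0.0412, 0.0398]
eef_rot: [-179.7, 0.1, -82.2]
force: [-2.5, 6.6, 9.1]
grip_width: 0.0132
```

```bash
cat >> h.py <<'E'
C=np.array([.559,-.1355]);th=np.radians(8)
def uv(p): d=np.array(p[:2])-C;return np.round(1e3*np.array([d@[np.cos(th),np.sin(th)],d@[-np.sin(th),np.cos(th)]]),1)
def st():
    o=manip.get_obs();print(round(o["time"],2),"uv",uv(o["ee_pos"]),"z",round(o["ee_pos"][2],4),"yaw",round(o["eef_rot"][2],2),"f",np.round(o["force"],1),"w",round(o["grip_width"],4))
E
python3 -c "from h import *;st()"
```

```text
5.65 uv [46.8 88.7] z 0.0398 yaw -82.16 f [-2.5  6.6  9.1] w 0.0132
```

Emit:
carry_out(targets=[{"travel": [0,0,0],"yaw": 0},{"travel": [0,0,0],"yaw": 0},{"travel": [0,0,-0.25],"yaw": 0},{"travel": [0.209,0,0],"yaw": 0},{"travel": [0.209,0,0],"yaw": 0},{"travel": [0.209,0,0],"yaw": 0},{"travel": [0.209,0,0],"yaw": 0},{"travel": [0.209,0.005,0],"yaw": 0},{"travel": [0,0,0.21],"yaw": 0},{"travel": [0,0,0],"yaw": 0}], fingers=0.5)

```text
time: 6.65
ee_pos: [0.6143, -0.2506, 0.0372]
eef_rot: [179.4, 0.3, -82.5]
force: [-1.4, 2.2, -1.6]
grip_width: 0.0423
```

```bash
python3 -c "from h import *;st()"
```

```text
6.65 uv [  38.8 -121.7] z 0.0372 yaw -82.46 f [-1.4  2.2 -1.6] w 0.0423
```

Emit:
carry_out(targets=[{"travel": [0,-0.025,-0.03],"yaw": -0.002},{"travel": [0,0,0],"yaw": 0},{"travel": [0,0,0],"yaw": 0}])

```text
time: 6.95
ee_pos: [0.6249, -0.2491, 0.0531]
eef_rot: [-179.8, -0.1, -81.8]
force: [-0.3, 0.1, 0.2]
grip_width: 0.043
```

```bash
python3 -c "from h import *;st()"
```

```text
6.95 uv [  49.4 -121.7] z 0.0531 yaw -81.82 f [-0.3  0.1  0.2] w 0.043
```

Emit:
carry_out(targets=[{"travel": [0,0.022,0.05],"yaw": 0},{"travel": [0,0,0],"yaw": 0},{"travel": [0,0,0],"yaw": 0}])

```text
time: 7.25
ee_pos: [0.6185, -0.2501, 0.0399]
eef_rot: [179.9, 0.0, -81.9]
force: [0.2, -0.5, 0.1]
grip_width: 0.043
```

Emit:
carry_out(targets=[{"travel": [0,0,0],"yaw": 0},{"travel": [0,0,0],"yaw": 0},{"travel": [0,0,0],"yaw": 0},{"travel": [0,0,0],"yaw": 0},{"travel": [0,0,0],"yaw": 0}], fingers=0)

```text
time: 7.75
ee_pos: [0.6194, -0.2505, 0.0408]
eef_rot: [-179.9, -0.0, -81.9]
force: [0.9, 0.5, 1.7]
grip_width: 0.0132
```

```bash
python3 -c "from h import *;st()"
```

```text
7.75 uv [  43.8 -122.3] z 0.0408 yaw -81.9 f [0.9 0.5 1.7] w 0.0132
```

Emit:
carry_out(targets=[{"travel": [-0.115,0,0],"yaw": 0},{"travel": [-0.115,0,0],"yaw": 0},{"travel": [-0.115,0,0],"yaw": 0},{"travel": [-0.115,0,0],"yaw": 0},{"travel": [0,0,0],"yaw": 0},{"travel": [0,0,0],"yaw": 0}])

```text
time: 8.35
ee_pos: [0.6064, -0.1586, 0.0408]
eef_rot: [-180.0, 0.0, -81.8]
force: [1.4, -0.2, -0.6]
grip_width: 0.0132
```

Emit:
carry_out(targets=[{"travel": [0,0,0],"yaw": 0},{"travel": [0,0,0],"yaw": 0},{"travel": [0,0,-0.25],"yaw": 0},{"travel": [0.098,0.148,0],"yaw": 0},{"travel": [0.098,0.148,0],"yaw": 0},{"travel": [0.098,0.148,0],"yaw": 0},{"travel": [0,0,0.137],"yaw": 0},{"travel": [0,0,0.137],"yaw": 0},{"travel": [0,0,0],"yaw": 0},{"travel": [0,0,0],"yaw": 0}], fingers=0.5)

```text
time: 9.35
ee_pos: [0.5261, -0.2306, 0.0356]
eef_rot: [179.9, -0.0, -81.9]
force: [0.3, 0.4, 1.1]
grip_width: 0.0426
```

```bash
python3 -c "from h import *;st()"
```

```text
9.35 uv [-45.9 -89.6] z 0.0356 yaw -81.93 f [0.3 0.4 1.1] w 0.0426
```

Emit:
carry_out(targets=[{"travel": [0,0,0],"yaw": 0},{"travel": [0,0,0],"yaw": 0},{"travel": [0,0,0],"yaw": 0},{"travel": [0,0,0],"yaw": 0},{"travel": [0,-0.113,0],"yaw": 0},{"travel": [0,-0.113,0],"yaw": 0},{"travel": [0,-0.113,0],"yaw": 0},{"travel": [0,-0.113,0],"yaw": 0},{"travel": [0,0,0],"yaw": 0},{"travel": [0,0,0],"yaw": 0}], fingers=0)

```text
time: 10.35
ee_pos: [0.6182, -0.2179, 0.0374]
eef_rot: [-179.8, -0.1, -81.9]
force: [5.5, -1.5, 5.9]
grip_width: 0.013
```

Emit:
carry_out(targets=[{"travel": [0,0,0],"yaw": 0},{"travel": [0,0,0],"yaw": 0},{"travel": [0,0,-0.25],"yaw": 0},{"travel": [-0.15,0.15,0],"yaw": 0},{"travel": [-0.15,0.15,0],"yaw": 0},{"travel": [-0.15,0.15,0],"yaw": 0},{"travel": [0,0,0.125],"yaw": 0},{"travel": [0,0,0.125],"yaw": 0},{"travel": [0,0,0],"yaw": 0},{"travel": [0,0,0],"yaw": 0}], fingers=0.5)

```text
time: 11.35
ee_pos: [0.5136, -0.141, 0.0354]
eef_rot: [179.9, -0.0, -81.9]
force: [0.5, -0.1, 0.6]
grip_width: 0.0429
```

```bash
python3 -c "from h import *;st()"
```

```text
11.35 uv [-45.7   0.9] z 0.0354 yaw -81.9 f [ 0.5 -0.1  0.6] w 0.0429
```

Emit:
carry_out(targets=[{"travel": [0,0,0],"yaw": 0},{"travel": [0,0,0],"yaw": 0},{"travel": [0,0,0],"yaw": 0},{"travel": [0,0,0],"yaw": 0},{"travel": [0.113,0,0],"yaw": 0},{"travel": [0.113,0,0],"yaw": 0},{"travel": [0.113,0,0],"yaw": 0},{"travel": [0.113,0,0],"yaw": 0},{"travel": [0,0,0],"yaw": 0},{"travel": [0,0,0],"yaw": 0}], fingers=0)

```text
time: 12.35
ee_pos: [0.5276, -0.232, 0.037]
eef_rot: [-179.9, -0.2, -82.0]
force: [1.5, -4.9, 5.7]
grip_width: 0.0132
```

Emit:
carry_out(targets=[{"travel": [0,0,0],"yaw": 0},{"travel": [0,0,0],"yaw": 0},{"travel": [0,0,-0.25],"yaw": 0},{"travel": [-0.225,0,0],"yaw": 0},{"travel": [-0.225,0,0],"yaw": 0},{"travel": [-0.225,0,0],"yaw": 0},{"travel": [-0.225,0,0],"yaw": 0},{"travel": [0,0,0.25],"yaw": 0},{"travel": [0,0,0],"yaw": 0},{"travel": [0,0,0],"yaw": 0}], fingers=0.5)

```text
time: 13.35
ee_pos: [0.5008, -0.0522, 0.0353]
eef_rot: [179.9, -0.0, -81.9]
force: [0.4, 0.2, 1.1]
grip_width: 0.0428
```

```bash
python3 -c "from h import *;st()"
```

```text
13.35 uv [-46.1  90.6] z 0.0353 yaw -81.86 f [0.4 0.2 1.1] w 0.0428
```

Emit:
carry_out(targets=[{"travel": [0,0,0],"yaw": 0},{"travel": [0,0,0],"yaw": 0},{"travel": [0,0,0],"yaw": 0},{"travel": [0,0,0],"yaw": 0},{"travel": [0.113,0,0],"yaw": 0},{"travel": [0.113,0,0],"yaw": 0},{"travel": [0.113,0,0],"yaw": 0},{"travel": [0.113,0,0],"yaw": 0},{"travel": [0,0,0],"yaw": 0},{"travel": [0,0,0],"yaw": 0}], fingers=0)

```text
time: 14.35
ee_pos: [0.5158, -0.1436, 0.0378]
eef_rot: [-179.8, -0.2, -82.0]
force: [2.8, -4.8, 4.7]
grip_width: 0.0132
```

Emit:
carry_out(targets=[{"travel": [0,0,0],"yaw": 0},{"travel": [0,0,0],"yaw": 0},{"travel": [0,0,-0.25],"yaw": 0},{"travel": [-0.15,-0.15,0],"yaw": 0},{"travel": [-0.15,-0.15,0],"yaw": 0},{"travel": [-0.145,-0.155,0],"yaw": 0},{"travel": [0,0,0.12],"yaw": 0},{"travel": [0,0,0.12],"yaw": 0},{"travel": [0,0,0],"yaw": 0},{"travel": [0,0,0],"yaw": 0}], fingers=0.5)

```text
time: 15.35
ee_pos: [0.5914, -0.0408, 0.0375]
eef_rot: [179.9, -0.0, -81.9]
force: [0.5, -0.0, 0.5]
grip_width: 0.043
```

```bash
python3 -c "from h import *;st()"
```

```text
15.35 uv [45.3 89.3] z 0.0375 yaw -81.89 f [ 0.5 -0.   0.5] w 0.043
```

Emit:
carry_out(targets=[{"travel": [0,0,0],"yaw": 0},{"travel": [0,0,0],"yaw": 0},{"travel": [0,0,0],"yaw": 0},{"travel": [0,0,0],"yaw": 0},{"travel": [0,0.113,0],"yaw": 0},{"travel": [0,0.113,0],"yaw": 0},{"travel": [0,0.113,0],"yaw": 0},{"travel": [0,0.113,0],"yaw": 0},{"travel": [0,0,0],"yaw": 0},{"travel": [0,0,0],"yaw": 0}], fingers=0)

```text
time: 16.35
ee_pos: [0.5012, -0.0537, 0.0392]
eef_rot: [179.9, -0.0, -81.9]
force: [-11.0, 3.1, 14.6]
grip_width: 0.0131
```

Emit:
carry_out(targets=[{"travel": [0,0,0],"yaw": 0},{"travel": [0,0,0],"yaw": 0},{"travel": [0,0,-0.25],"yaw": 0},{"travel": [0.148,-0.111,0],"yaw": 0},{"travel": [0.148,-0.111,0],"yaw": 0},{"travel": [0.148,-0.111,0],"yaw": 0},{"travel": [0.148,-0.111,0],"yaw": 0},{"travel": [0,0,0.11],"yaw": 0},{"travel": [0,0,0.11],"yaw": 0},{"travel": [0,0,0],"yaw": 0}], fingers=0.5)

```text
time: 17.35
ee_pos: [0.6045, -0.1581, 0.0385]
eef_rot: [179.6, 0.1, -82.0]
force: [0.1, -0.3, -0.5]
grip_width: 0.0426
```

Emit:
carry_out(targets=[{"travel": [0,0,0],"yaw": 0}])

```text
time: 17.45
ee_pos: [0.6067, -0.1583, 0.0432]
eef_rot: [179.9, -0.0, -81.9]
force: [-0.3, 0.2, 0.8]
grip_width: 0.0425
```

```bash
python3 -c "from h import *;st()"
```

```text
17.45 uv [ 44.1 -29.2] z 0.0432 yaw -81.9 f [-0.3  0.2  0.8] w 0.0425
```

Emit:
carry_out(targets=[{"travel": [0,0,0],"yaw": 0},{"travel": [0,0,0],"yaw": 0},{"travel": [0,0,0],"yaw": 0},{"travel": [0,0,0],"yaw": 0},{"travel": [-0.111,0,0],"yaw": 0},{"travel": [-0.111,0,0],"yaw": 0},{"travel": [-0.111,0,0],"yaw": 0},{"travel": [-0.111,0,0],"yaw": 0},{"travel": [0,0,0],"yaw": 0},{"travel": [0,0,0],"yaw": 0}], fingers=0)

```text
time: 18.45
ee_pos: [0.5951, -0.0682, 0.0453]
eef_rot: [-179.8, 0.1, -81.8]
force: [-1.0, 3.1, 9.2]
grip_width: 0.0131
```

```bash
python3 -c "from h import *;st()"
```

```text
18.45 uv [45.1 61.6] z 0.0453 yaw -81.8 f [-1.   3.1  9.2] w 0.0131
```

Emit:
carry_out(targets=[{"travel": [0,0,0],"yaw": 0},{"travel": [0,0,0],"yaw": 0},{"travel": [0,0,-0.2],"yaw": 0},{"travel": [0,0,-0.2],"yaw": 0},{"travel": [0,0,-0.2],"yaw": 0},{"travel": [0,0,-0.2],"yaw": 0},{"travel": [-0.24,0,0],"yaw": 0},{"travel": [-0.24,0,0],"yaw": 0},{"travel": [-0.24,0,0],"yaw": 0},{"travel": [-0.22,0,0],"yaw": 0}], fingers=0.5)

```text
time: 19.45
ee_pos: [0.5672, 0.1174, 0.2031]
eef_rot: [180.0, 0.0, -81.9]
force: [1.1, 0.4, -0.9]
grip_width: 0.0427
```

Emit:
carry_out(targets=[{"travel": [0,0,0],"yaw": -0.047},{"travel": [0,0,0],"yaw": -0.047},{"travel": [0,0,0],"yaw": -0.047},{"travel": [0,0,0],"yaw": -0.047},{"travel": [0,0,0],"yaw": -0.047},{"travel": [0,0,0],"yaw": -0.047},{"travel": [0,0,0],"yaw": -0.047},{"travel": [0,0,0],"yaw": -0.047},{"travel": [0,0,0],"yaw": -0.047},{"travel": [0,0,0],"yaw": -0.047}])

```text
time: 20.45
ee_pos: [0.5678, 0.1155, 0.2028]
eef_rot: [180.0, 0.1, 3.0]
force: [-0.3, 0.1, 0.8]
grip_width: 0.0428
```

Emit:
carry_out(targets=[{"travel": [0,0,0],"yaw": -0.03},{"travel": [0,0,0],"yaw": 0},{"travel": [0,0,0],"yaw": 0}])

```text
time: 20.75
ee_pos: [0.5678, 0.1157, 0.2031]
eef_rot: [180.0, 0.0, 7.9]
force: [0.5, 0.1, -0.3]
grip_width: 0.0431
```

Run:
```python
from h import *
import json
st();c=manip.camera_info("wrist");im=manip.get_image("wrist")
json.dump({k:np.array(v).tolist() for k,v in c.items()},open("w2.json","w"))
cv2.imwrite("pics/w2.png",cv2.resize(im[:,:,::-1],(800,600),interpolation=cv2.INTER_CUBIC))
e=lambda u,v:C+np.array([[np.cos(th),-np.sin(th)],[np.sin(th),np.cos(th)]])@[u,v]
for u in(.016,.045,.074): print("expected bar px(800)",proj(c,[*e(u,.249),.064])/.64)
```

```text
20.75 uv [ 43.7 247.5] z 0.2031 yaw 7.92 f [ 0.5  0.1 -0.3] w 0.0431
expected bar px(800) [400.35423801 321.04021549]
expected bar px(800) [400.24576114 278.26878318]
expected bar px(800) [400.13354655 232.81542971]
```

View pics/w2.png

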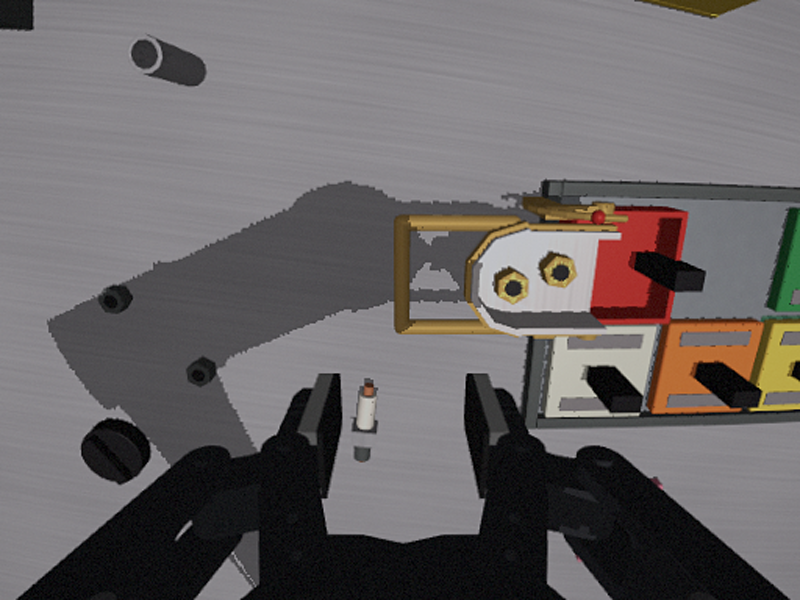

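The bar shows at image x≈402 (rows 215–330), which matches the expected column 400. The dish is under the spout, and two steel nuts are at (115,297) and (202,372). Now I grasp the bar.

Emit:
carry_out(targets=[{"travel": [0.007,-0.0075,0.1975],"yaw": 0},{"travel": [0,0,0.1975],"yaw": 0},{"travel": [0,0,0.1975],"yaw": 0},{"travel": [0,0,0.1975],"yaw": 0},{"travel": [0,0,0],"yaw": 0},{"travel": [0,0,0],"yaw": 0}])

```text
time: 21.4
ee_pos: [0.569, 0.1174, 0.046]
eef_rot: [180.0, 0.0, 8.0]
force: [-1.0, -0.5, 0.9]
grip_width: 0.0428
```

Emit:
carry_out(targets=[{"travel": [0,0,0],"yaw": 0},{"travel": [0,0,0],"yaw": 0},{"travel": [0,0,0],"yaw": 0},{"travel": [0,0,0],"yaw": 0},{"travel": [0,0,0],"yaw": 0},{"travel": [0,0,0],"yaw": 0}], fingers=0, force=30)

```text
time: 22.0
ee_pos: [0.5699, 0.1169, 0.0472]
eef_rot: [179.9, -0.1, 8.1]
force: [0.6, -6.2, 4.4]
grip_width: 0.0087
```

Run:
```python
from h import *
st()
# arc in tool units (y=-v, z=down) relative to level, bar initial (128,12)
r=np.hypot(128,12);a0=np.arctan2(12,128)
for A in(0,8,16,24,32,40,48,56,60,65):
    a=a0+np.radians(A);v,z=r*np.cos(a)-128,r*np.sin(a)-12;print(A,np.round([-v/200,-z/200],3))
```

```text
22.0 uv [ 45.9 248.4] z 0.0472 yaw 8.07 f [ 0.6 -6.2  4.4] w 0.0087
0 [ 0. -0.]
8 [ 0.015 -0.088]
16 [ 0.041 -0.174]
24 [ 0.08  -0.255]
32 [ 0.129 -0.33 ]
40 [ 0.188 -0.397]
48 [ 0.256 -0.456]
56 [ 0.332 -0.504]
60 [ 0.372 -0.524]
65 [ 0.424 -0.545]
```

Emit:
carry_out(targets=[{"travel": [0,0.006,-0.044],"yaw": 0},{"travel": [0,0.009,-0.044],"yaw": 0},{"travel": [0,0.012,-0.043],"yaw": 0},{"travel": [0,0.014,-0.043],"yaw": 0},{"travel": [0,0.018,-0.041],"yaw": 0},{"travel": [0,0.021,-0.04],"yaw": 0},{"travel": [0,0.023,-0.038],"yaw": 0},{"travel": [0,0.026,-0.037],"yaw": 0},{"travel": [0,0.028,-0.035],"yaw": 0},{"travel": [0,0.031,-0.032],"yaw": 0}])

```text
time: 23.0
ee_pos: [0.5745, 0.0835, 0.1254]
eef_rot: [-179.7, -0.1, 8.2]
force: [-2.2, 9.6, 2.4]
grip_width: 0.0088
```

```bash
cat >> h.py <<'E'
def tilt():
    o=manip.get_obs();v=uv(o["ee_pos"])[1]-121;z=o["ee_pos"][2]*1e3+19-52
    st();print("tilt",np.degrees(np.arctan2(z,v)-np.arctan2(12,128)),"r",np.hypot(v,z))
E
python3 -c "from h import *;tilt()"
```

```text
23.0 uv [ 45.8 214.7] z 0.1254 yaw 8.19 f [-2.2  9.6  2.4] w 0.0088
tilt 39.245498670465224 r 131.5993078485847
```

Emit:
carry_out(targets=[{"travel": [0,0.033,-0.03],"yaw": 0},{"travel": [0,0.035,-0.029],"yaw": 0},{"travel": [0,0.037,-0.025],"yaw": 0},{"travel": [0,0.039,-0.023],"yaw": 0},{"travel": [0,0.04,-0.02],"yaw": 0},{"travel": [0,0.026,-0.011],"yaw": 0},{"travel": [0,0.026,-0.01],"yaw": 0},{"travel": [0,0,0],"yaw": 0},{"travel": [0,0,0],"yaw": 0}])

```text
time: 23.9
ee_pos: [0.5816, 0.0355, 0.1583]
eef_rot: [-179.8, -0.3, 8.2]
force: [-6.2, 6.8, 14.0]
grip_width: 0.0086
```

Run:
```python
from h import *
tilt()
a=manip.get_image("scene")[185:260,215:315,::-1]
cv2.imwrite("pics/tip.png",cv2.resize(a,(800,600),interpolation=cv2.INTER_CUBIC))
```

```text
23.9 uv [ 46.2 166.2] z 0.1583 yaw 8.18 f [-6.2  6.8 14. ] w 0.0086
tilt 64.80948687561124 r 133.21250396233486
```

View pics/tip.png

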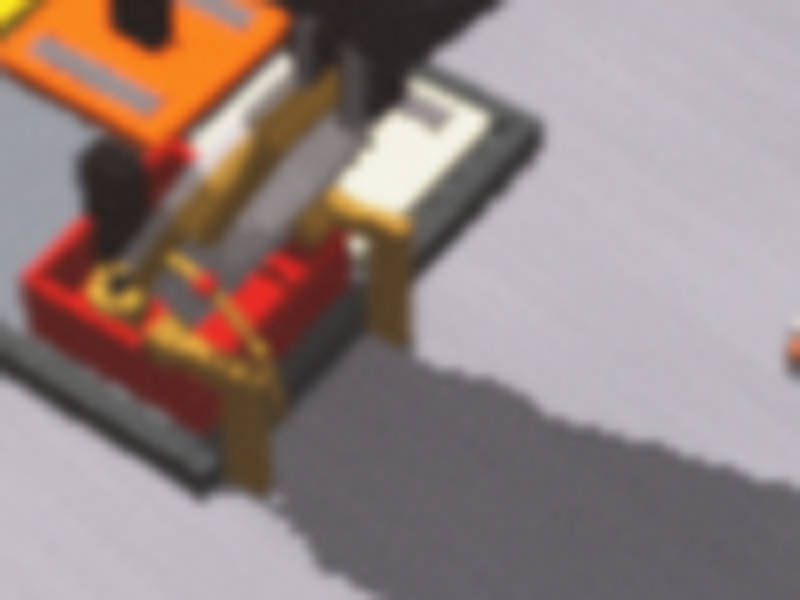

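The bowl edge is at the red bead and one brass nut shows in the dish at (115,288). I hold, then lower.

Emit:
carry_out(targets=[{"travel": [0,0,0],"yaw": 0},{"travel": [0,0,0],"yaw": 0},{"travel": [0,0,0],"yaw": 0},{"travel": [0,0,0],"yaw": 0},{"travel": [0,0,0],"yaw": 0},{"travel": [0,0,0],"yaw": 0},{"travel": [0,0,0],"yaw": 0},{"travel": [0,0,0],"yaw": 0},{"travel": [0,0,0],"yaw": 0},{"travel": [0,0,0],"yaw": 0}])

```text
time: 24.95
ee_pos: [0.5816, 0.0355, 0.1583]
eef_rot: [-179.8, -0.3, 8.2]
force: [-6.2, 5.8, 13.2]
grip_width: 0.0084
```

Emit:
carry_out(targets=[{"travel": [0,0,0],"yaw": 0},{"travel": [0,0,0],"yaw": 0},{"travel": [0,0,0],"yaw": 0},{"travel": [0,-0.026,0.01],"yaw": 0},{"travel": [0,-0.026,0.011],"yaw": 0},{"travel": [0,-0.04,0.02],"yaw": 0},{"travel": [0,-0.039,0.023],"yaw": 0},{"travel": [0,-0.037,0.025],"yaw": 0},{"travel": [0,-0.035,0.029],"yaw": 0},{"travel": [0,-0.033,0.03],"yaw": 0}])

```text
time: 25.95
ee_pos: [0.5752, 0.0812, 0.1264]
eef_rot: [-180.0, -0.2, 8.1]
force: [1.4, 0.0, 3.3]
grip_width: 0.0084
```

Emit:
carry_out(targets=[{"travel": [0,-0.031,0.032],"yaw": 0},{"travel": [0,-0.028,0.035],"yaw": 0},{"travel": [0,-0.026,0.037],"yaw": 0},{"travel": [0,-0.023,0.038],"yaw": 0},{"travel": [0,-0.021,0.04],"yaw": 0},{"travel": [0,-0.018,0.041],"yaw": 0},{"travel": [0,-0.014,0.043],"yaw": 0},{"travel": [0,-0.012,0.043],"yaw": 0},{"travel": [0,-0.009,0.044],"yaw": 0},{"travel": [0,-0.006,0.044],"yaw": 0}])

```text
time: 26.95
ee_pos: [0.57, 0.1168, 0.0468]
eef_rot: [179.9, -0.1, 8.1]
force: [-19.0, -4.5, 51.6]
grip_width: 0.0087
```

Emit:
carry_out(targets=[{"travel": [0,0,0.01],"yaw": 0},{"travel": [0,0,0],"yaw": 0},{"travel": [0,0,0],"yaw": 0}])

```text
time: 27.25
ee_pos: [0.5699, 0.1168, 0.0473]
eef_rot: [179.9, -0.1, 8.1]
force: [-6.5, -3.2, 21.6]
grip_width: 0.0086
```

```bash
python3 -c "from h import *;tilt()"
```

```text
27.25 uv [ 45.9 248.3] z 0.0473 yaw 8.11 f [-6.5 -3.2 21.6] w 0.0086
tilt 1.0624204134824153 r 128.1029013001987
```

Emit:
carry_out(targets=[{"travel": [0,0,0],"yaw": 0},{"travel": [0,0,0],"yaw": 0},{"travel": [0,0,0],"yaw": 0},{"travel": [0,0,-0.19],"yaw": 0},{"travel": [0,0,-0.19],"yaw": 0},{"travel": [0,0,-0.19],"yaw": 0},{"travel": [0,0,-0.19],"yaw": 0},{"travel": [0,0,0],"yaw": 0},{"travel": [0,0,0],"yaw": 0}], fingers=0.5)

```text
time: 28.15
ee_pos: [0.569, 0.118, 0.1955]
eef_rot: [-179.9, -0.0, 8.1]
force: [0.4, 0.4, -0.8]
grip_width: 0.0431
```

Run:
```python
from h import *
import json
st();c=manip.camera_info("wrist");im=manip.get_image("wrist")
json.dump({k:np.array(v).tolist() for k,v in c.items()},open("w3.json","w"))
cv2.imwrite("pics/w3.png",cv2.resize(im[:,:,::-1],(800,600),interpolation=cv2.INTER_CUBIC))
```

```text
28.15 uv [ 45.2 249.7] z 0.1955 yaw 8.1 f [ 0.4  0.4 -0.8] w 0.0431
```

View pics/w3.png

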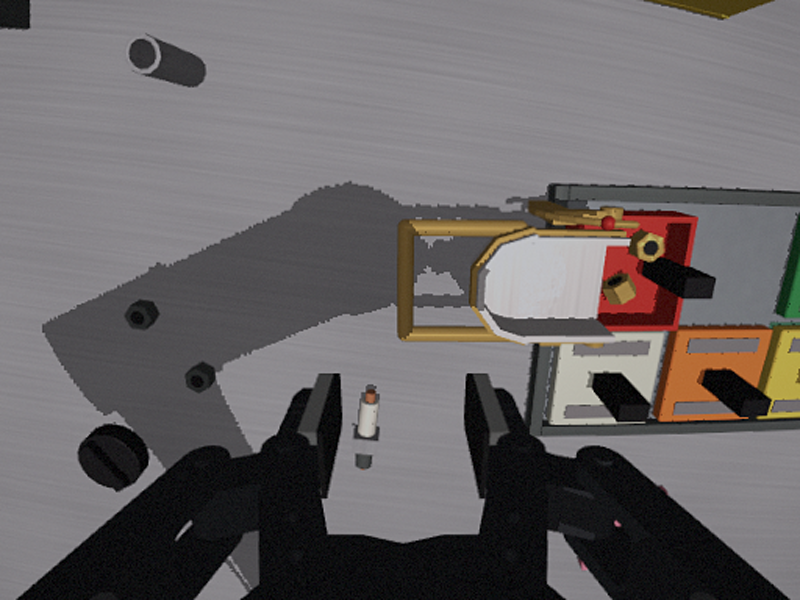

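Both brass nuts are in the dish at (650,247) and (618,290), and the bowl is level and empty. Steel nut A has shifted (knocked, now (142,313)). Next, the dish goes back right.

Emit:
carry_out(targets=[{"travel": [0,0.235,0],"yaw": 0.0455},{"travel": [0,0,0],"yaw": 0.0455},{"travel": [0,0,0],"yaw": 0.0455},{"travel": [0,0,0],"yaw": 0.0455},{"travel": [0,0,0],"yaw": 0.0455},{"travel": [0,0,0],"yaw": 0.0455},{"travel": [0,0,0],"yaw": 0.0455},{"travel": [0,0,0],"yaw": 0.0455},{"travel": [0,0,0],"yaw": 0.0455},{"travel": [0,0,0],"yaw": 0.0455}])

```text
time: 29.2
ee_pos: [0.5749, 0.071, 0.193]
eef_rot: [179.8, 0.0, -74.1]
force: [0.8, 0.3, -0.5]
grip_width: 0.0427
```

Emit:
carry_out(targets=[{"travel": [0,0,0],"yaw": 0.0455},{"travel": [0.235,0,0],"yaw": 0},{"travel": [0.235,0,0],"yaw": 0},{"travel": [0.235,0,0],"yaw": 0},{"travel": [0,0,0.2],"yaw": 0},{"travel": [0,0,0.2],"yaw": 0},{"travel": [0,0,0.2],"yaw": 0},{"travel": [0,0,0],"yaw": 0},{"travel": [0,0,0],"yaw": 0}])

```text
time: 30.1
ee_pos: [0.5947, -0.0689, 0.0749]
eef_rot: [179.8, -0.1, -82.0]
force: [0.1, 0.4, 0.6]
grip_width: 0.0426
```

```bash
python3 -c "from h import *;st()"
```

```text
30.1 uv [44.6 61. ] z 0.0749 yaw -81.98 f [0.1 0.4 0.6] w 0.0426
```

Emit:
carry_out(targets=[{"travel": [0,0,0.08],"yaw": 0},{"travel": [0,0,0.08],"yaw": 0},{"travel": [0,0,0],"yaw": 0},{"travel": [0,0,0],"yaw": 0}])

```text
time: 30.5
ee_pos: [0.5954, -0.0686, 0.0437]
eef_rot: [180.0, -0.0, -82.0]
force: [0.1, 0.0, -0.6]
grip_width: 0.0428
```

Emit:
carry_out(targets=[{"travel": [0,0,0],"yaw": 0},{"travel": [0,0,0],"yaw": 0},{"travel": [0,0,0],"yaw": 0},{"travel": [0,0,0],"yaw": 0},{"travel": [0.115,0,0],"yaw": 0},{"travel": [0.115,0,0],"yaw": 0},{"travel": [0.115,0,0],"yaw": 0},{"travel": [0.115,0,0],"yaw": 0},{"travel": [0,0,0],"yaw": 0},{"travel": [0,0,0],"yaw": 0}], fingers=0, force=40)

```text
time: 31.5
ee_pos: [0.6087, -0.161, 0.0444]
eef_rot: [-179.9, -0.1, -82.1]
force: [-0.1, -4.6, 3.1]
grip_width: 0.0132
```

Emit:
carry_out(targets=[{"travel": [0,0,0],"yaw": 0},{"travel": [0,0,0],"yaw": 0},{"travel": [0,0,-0.25],"yaw": 0},{"travel": [-0.15,0.1125,0],"yaw": 0},{"travel": [-0.15,0.1125,0],"yaw": 0},{"travel": [-0.15,0.1125,0],"yaw": 0},{"travel": [-0.15,0.1125,0],"yaw": 0},{"travel": [0,0,0.14],"yaw": 0},{"travel": [0,0,0.14],"yaw": 0},{"travel": [0,0,0],"yaw": 0}], fingers=0.5)

```text
time: 32.5
ee_pos: [0.4991, -0.0525, 0.0332]
eef_rot: [179.6, 0.1, -81.9]
force: [-0.0, 0.7, -0.0]
grip_width: 0.0427
```

Emit:
carry_out(targets=[{"travel": [0,0,0],"yaw": 0},{"travel": [0,0,0],"yaw": 0}])

```text
time: 32.7
ee_pos: [0.5033, -0.0532, 0.0391]
eef_rot: [-179.9, -0.0, -82.0]
force: [0.4, -0.5, 0.5]
grip_width: 0.0426
```

```bash
python3 -c "from h import *;st()"
```

```text
32.7 uv [-43.7  89.2] z 0.0391 yaw -81.98 f [ 0.4 -0.5  0.5] w 0.0426
```

Emit:
carry_out(targets=[{"travel": [0,0,0],"yaw": 0},{"travel": [0,0,0],"yaw": 0},{"travel": [0,0,0],"yaw": 0},{"travel": [0,0,0],"yaw": 0},{"travel": [0,-0.111,0],"yaw": 0},{"travel": [0,-0.111,0],"yaw": 0},{"travel": [0,-0.111,0],"yaw": 0},{"travel": [0,-0.111,0],"yaw": 0},{"travel": [0,0,0],"yaw": 0},{"travel": [0,0,0],"yaw": 0}], fingers=0)

```text
time: 33.7
ee_pos: [0.5921, -0.0412, 0.0386]
eef_rot: [-179.8, -0.0, -82.0]
force: [4.2, -0.1, 4.4]
grip_width: 0.0136
```

Emit:
carry_out(targets=[{"travel": [0,0,0],"yaw": 0},{"travel": [0,0,0],"yaw": 0},{"travel": [0,0,-0.25],"yaw": 0},{"travel": [0.15,0.15,0],"yaw": 0},{"travel": [0.15,0.15,0],"yaw": 0},{"travel": [0.15,0.15,0],"yaw": 0},{"travel": [0,0,0.13],"yaw": 0},{"travel": [0,0,0.13],"yaw": 0},{"travel": [0,0,0],"yaw": 0},{"travel": [0,0,0],"yaw": 0}], fingers=0.5)

```text
time: 34.7
ee_pos: [0.5131, -0.1427, 0.0356]
eef_rot: [179.9, -0.0, -82.0]
force: [0.7, 0.1, -0.3]
grip_width: 0.0428
```

```bash
python3 -c "from h import *;st()"
```

```text
34.7 uv [-46.4  -0.7] z 0.0356 yaw -81.98 f [ 0.7  0.1 -0.3] w 0.0428
```

Emit:
carry_out(targets=[{"travel": [0,0,0],"yaw": 0},{"travel": [0,0,0],"yaw": 0},{"travel": [0,0,0],"yaw": 0},{"travel": [0,0,0],"yaw": 0},{"travel": [-0.113,0,0],"yaw": 0},{"travel": [-0.113,0,0],"yaw": 0},{"travel": [-0.113,0,0],"yaw": 0},{"travel": [-0.113,0,0],"yaw": 0},{"travel": [0,0,0],"yaw": 0},{"travel": [0,0,0],"yaw": 0}], fingers=0)

```text
time: 35.7
ee_pos: [0.5019, -0.0515, 0.037]
eef_rot: [-179.9, 0.1, -81.9]
force: [-1.5, 5.3, 7.0]
grip_width: 0.0134
```

Emit:
carry_out(targets=[{"travel": [0,0,0],"yaw": 0},{"travel": [0,0,0],"yaw": 0},{"travel": [0,0,-0.25],"yaw": 0},{"travel": [0.1525,-0.1145,0],"yaw": 0},{"travel": [0.1525,-0.1145,0],"yaw": 0},{"travel": [0.1525,-0.1145,0],"yaw": 0},{"travel": [0.1525,-0.1145,0],"yaw": 0},{"travel": [0,0,0.1],"yaw": 0},{"travel": [0,0,0.1],"yaw": 0},{"travel": [0,0,0],"yaw": 0}], fingers=0.5)

```text
time: 36.7
ee_pos: [0.6062, -0.1615, 0.0408]
eef_rot: [179.6, 0.1, -82.1]
force: [-0.7, 0.2, 0.2]
grip_width: 0.043
```

Emit:
carry_out(targets=[{"travel": [0,0,0],"yaw": 0},{"travel": [0,0,0],"yaw": 0}])

```text
time: 36.9
ee_pos: [0.6094, -0.1613, 0.047]
eef_rot: [-179.9, -0.0, -82.0]
force: [-0.1, -0.9, 0.2]
grip_width: 0.0428
```

```bash
python3 -c "from h import *;st()"
```

```text
36.9 uv [ 46.3 -32.6] z 0.047 yaw -81.98 f [-0.1 -0.9  0.2] w 0.0428
```

Emit:
carry_out(targets=[{"travel": [0,0,0.015],"yaw": 0},{"travel": [0,0,0],"yaw": 0},{"travel": [0,0,0],"yaw": 0},{"travel": [0,0,0],"yaw": 0},{"travel": [0,0.113,0],"yaw": 0},{"travel": [0,0.113,0],"yaw": 0},{"travel": [0,0.113,0],"yaw": 0},{"travel": [0,0.115,0],"yaw": 0},{"travel": [0,0,0],"yaw": 0},{"travel": [0,0,0],"yaw": 0}], fingers=0)

```text
time: 37.9
ee_pos: [0.5186, -0.1741, 0.0431]
eef_rot: [180.0, -0.0, -82.0]
force: [-4.2, 0.1, 5.0]
grip_width: 0.0126
```

Emit:
carry_out(targets=[{"travel": [0,0,0],"yaw": 0},{"travel": [0,0,0],"yaw": 0},{"travel": [0,0,-0.25],"yaw": 0},{"travel": [0.096,-0.152,0],"yaw": 0},{"travel": [0.096,-0.152,0],"yaw": 0},{"travel": [0.096,-0.152,0],"yaw": 0},{"travel": [0,0,0.145],"yaw": 0},{"travel": [0,0,0.145],"yaw": 0},{"travel": [0,0,0],"yaw": 0},{"travel": [0,0,0],"yaw": 0}], fingers=0.5)

```text
time: 38.9
ee_pos: [0.6173, -0.2183, 0.0343]
eef_rot: [179.9, -0.0, -82.0]
force: [-0.5, 0.6, 1.6]
grip_width: 0.0427
```

```bash
python3 -c "from h import *;st()"
```

```text
38.9 uv [ 46.2 -90.1] z 0.0343 yaw -81.97 f [-0.5  0.6  1.6] w 0.0427
```

Emit:
carry_out(targets=[{"travel": [0,0,0],"yaw": 0},{"travel": [0,0,0],"yaw": 0},{"travel": [0,0,0],"yaw": 0},{"travel": [0,0,0],"yaw": 0},{"travel": [-0.113,0,0],"yaw": 0},{"travel": [-0.113,0,0],"yaw": 0},{"travel": [-0.113,0,0],"yaw": 0},{"travel": [-0.113,0,0],"yaw": 0},{"travel": [0,0,0],"yaw": 0},{"travel": [0,0,0],"yaw": 0}], fingers=0)

```text
time: 39.9
ee_pos: [0.6058, -0.127, 0.0369]
eef_rot: [-179.8, 0.0, -81.9]
force: [-1.2, 5.8, 6.9]
grip_width: 0.0137
```

Emit:
carry_out(targets=[{"travel": [0,0,0],"yaw": 0},{"travel": [0,0,0],"yaw": 0},{"travel": [0,0,-0.25],"yaw": 0},{"travel": [0.1525,0.15,0],"yaw": 0},{"travel": [0.1525,0.15,0],"yaw": 0},{"travel": [0.1525,0.15,0],"yaw": 0},{"travel": [0,0,0.12],"yaw": 0},{"travel": [0,0,0.12],"yaw": 0},{"travel": [0,0,0],"yaw": 0},{"travel": [0,0,0],"yaw": 0}], fingers=0.5)

```text
time: 40.9
ee_pos: [0.5279, -0.2321, 0.0366]
eef_rot: [179.9, -0.0, -82.0]
force: [-0.3, -0.7, 1.3]
grip_width: 0.0427
```

```bash
python3 -c "from h import *;st()"
```

```text
40.9 uv [-44.2 -91.3] z 0.0366 yaw -82.0 f [-0.3 -0.7  1.3] w 0.0427
```

Emit:
carry_out(targets=[{"travel": [0,0,0],"yaw": 0},{"travel": [0,0,0],"yaw": 0},{"travel": [0,0,0],"yaw": 0},{"travel": [0,0,0],"yaw": 0},{"travel": [0,-0.112,0],"yaw": 0},{"travel": [0,-0.112,0],"yaw": 0},{"travel": [0,-0.112,0],"yaw": 0},{"travel": [0,-0.112,0],"yaw": 0},{"travel": [0,0,0],"yaw": 0},{"travel": [0,0,0],"yaw": 0}], fingers=0)

```text
time: 41.9
ee_pos: [0.6192, -0.2198, 0.0382]
eef_rot: [-179.8, -0.1, -82.0]
force: [3.8, -0.2, 4.4]
grip_width: 0.0128
```

Emit:
carry_out(targets=[{"travel": [0,0,0],"yaw": 0},{"travel": [0,0,0],"yaw": 0},{"travel": [0,0,-0.25],"yaw": 0},{"travel": [-0.0975,0.152,0],"yaw": 0},{"travel": [-0.0975,0.152,0],"yaw": 0},{"travel": [-0.0975,0.152,0],"yaw": 0},{"travel": [0,0,0.1075],"yaw": 0},{"travel": [0,0,0.1075],"yaw": 0},{"travel": [0,0,0],"yaw": 0},{"travel": [0,0,0],"yaw": 0}], fingers=0.5)

```text
time: 42.9
ee_pos: [0.5179, -0.1742, 0.0434]
eef_rot: [179.9, 0.0, -82.0]
force: [1.0, -0.4, 0.7]
grip_width: 0.0428
```

```bash
python3 -c "from h import *;st()"
```

```text
42.9 uv [-46.1 -32.6] z 0.0434 yaw -82.0 f [ 1.  -0.4  0.7] w 0.0428
```

Emit:
carry_out(targets=[{"travel": [0,0,0],"yaw": 0},{"travel": [0,0,0],"yaw": 0},{"travel": [0,0,0],"yaw": 0},{"travel": [0,0,0],"yaw": 0},{"travel": [0.11,-0.005,0],"yaw": 0},{"travel": [0.11,0,0],"yaw": 0},{"travel": [0.11,0,0],"yaw": 0},{"travel": [0.112,0,0],"yaw": 0},{"travel": [0,0,0],"yaw": 0},{"travel": [0,0,0],"yaw": 0}], fingers=0)

```text
time: 43.9
ee_pos: [0.5323, -0.2625, 0.0443]
eef_rot: [-179.9, -0.1, -82.0]
force: [0.5, -3.1, 2.7]
grip_width: 0.0135
```

Emit:
carry_out(targets=[{"travel": [0,0,0],"yaw": 0},{"travel": [0,0,0],"yaw": 0},{"travel": [0,0,-0.2],"yaw": 0},{"travel": [0,0,-0.2],"yaw": 0},{"travel": [0,0,-0.2],"yaw": 0},{"travel": [0,0,-0.2],"yaw": 0},{"travel": [0,0,0],"yaw": 0},{"travel": [0,0,0],"yaw": 0}], fingers=0.5)

```text
time: 44.7
ee_pos: [0.5321, -0.2606, 0.204]
eef_rot: [-179.9, 0.0, -81.9]
force: [0.7, 0.6, -0.2]
grip_width: 0.0425
```

Run:
```python
from h import *
import json
st();c=manip.camera_info("wrist");im=manip.get_image("wrist")
json.dump({k:np.array(v).tolist() for k,v in c.items()},open("w4.json","w"))
cv2.imwrite("pics/w4.png",cv2.resize(im[:,:,::-1],(800,600),interpolation=cv2.INTER_CUBIC))
c=json.load(open("w3.json"))
for p in((142,313),(202,377)): print(np.round(at(c,(p[0]*.64,p[1]*.64),.01),4))
t=manip.camera_info("top");manip.get_image("top")
for d in manip.search_frame("top","steel_nut1"): print(d,np.round(at(t,d["xy"],.007),3))
```

```text
44.7 uv [ -44.  -120.1] z 0.204 yaw -81.94 f [ 0.7  0.6 -0.2] w 0.0425
[0.5016 0.313  0.01  ]
[0.4529 0.2653 0.01  ]
{'xy': [216.4, 176.5], 'score': 0.59} [0.604 0.084 0.007]
```

View pics/w4.png

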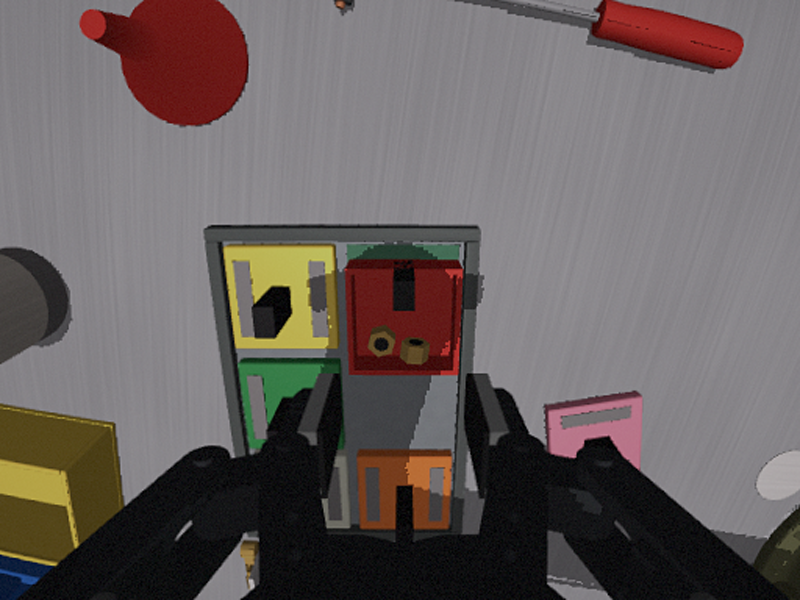

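The dish with both brass nuts, (380,343) and (415,350), is in the home cell, with a strip of green floor visible on its -y side. I check how square it sits.

Run:
```python
from h import *
import json
c=json.load(open("w4.json"))
q=np.array([uv(at(c,np.array(p)*.64,.036)) for p in[(346,262),(463,262),(461,374),(346,374)]]);print(q,q.mean(0))
print("yellow",[uv(at(c,np.array(p)*.64,.018)) for p in[(223,245),(335,245),(338,350),(235,350)]])
print("rim",[uv(at(c,np.array(p)*.64,.016)) for p in[(205,227),(480,227)]])
```

```text
[[  -5.6 -125.6]
 [ -86.5 -125.7]
 [ -88.8  -39.4]
 [  -2.3  -39.1]] [-45.8  -82.45]
yellow [array([  86.7, -134. ]), array([   4.2, -133.8]), array([  5.6, -50.6]), array([ 87.3, -50.1])]
rim [array([  99.4, -147.1]), array([-100.4, -146.7])]
```

The dish's -y edge reads -125.6, so its centre is about -84.6, some 5 mm short of -90. The grip may have slipped during the slide. I regrip and push it the rest of the way.

Emit:
carry_out(targets=[{"travel": [-0.02,0.005,0.2],"yaw": 0},{"travel": [0,0,0.2],"yaw": 0},{"travel": [0,0,0.2],"yaw": 0},{"travel": [0,0,0.195],"yaw": 0},{"travel": [0,0,0],"yaw": 0},{"travel": [0,0,0],"yaw": 0}])

```text
time: 45.45
ee_pos: [0.5297, -0.2577, 0.0445]
eef_rot: [179.9, -0.0, -82.0]
force: [-0.1, -0.1, 0.7]
grip_width: 0.0424
```

Emit:
carry_out(targets=[{"travel": [0,0,0],"yaw": 0},{"travel": [0,0,0],"yaw": 0},{"travel": [0,0,0],"yaw": 0},{"travel": [0,0,0],"yaw": 0},{"travel": [0.015,0,0],"yaw": 0},{"travel": [0.015,0,0],"yaw": 0},{"travel": [0,0,0],"yaw": 0},{"travel": [0,0,0],"yaw": 0}], fingers=0, force=50)

```text
time: 46.25
ee_pos: [0.5322, -0.2632, 0.0467]
eef_rot: [-179.8, -0.0, -82.0]
force: [-0.5, 4.7, 8.3]
grip_width: 0.0129
```

Emit:
carry_out(targets=[{"travel": [0,0,0],"yaw": 0},{"travel": [0,0,0],"yaw": 0},{"travel": [0,0,-0.2],"yaw": 0},{"travel": [0,0,-0.2],"yaw": 0},{"travel": [0,0,-0.2],"yaw": 0},{"travel": [0,0,-0.2],"yaw": 0},{"travel": [0,0,0],"yaw": 0},{"travel": [0,0,0],"yaw": 0}], fingers=0.5)

```text
time: 47.05
ee_pos: [0.5314, -0.2636, 0.2052]
eef_rot: [-179.9, -0.0, -82.0]
force: [-0.2, 0.2, -2.0]
grip_width: 0.0427
```

Run:
```python
from h import *
import json
st();c=manip.camera_info("wrist");im=manip.get_image("wrist")
json.dump({k:np.array(v).tolist() for k,v in c.items()},open("w5.json","w"))
cv2.imwrite("pics/w5.png",cv2.resize(im[140:260,130:310,::-1],(780,520),interpolation=cv2.INTER_CUBIC))
```

```text
47.05 uv [ -45.2 -123. ] z 0.2052 yaw -82.01 f [-0.2  0.2 -2. ] w 0.0427
```

View pics/w5.png

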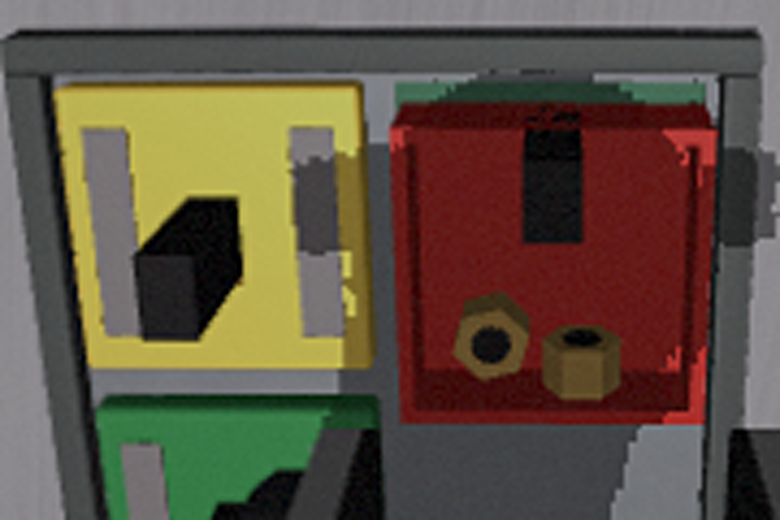

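Run:
```python
from h import *
import json
c=json.load(open("w5.json"))
f=lambda p,z:uv(at(c,(130+p[0]*180/780,140+p[1]*120/520),z))
for n,p,z in[("top back L",(390,127),.036),("top back R",(716,130),.036),("top front L",(402,422),.036),("top front R",(706,422),.036),("bot back L",(396,104),.006),("bot back R",(705,104),.006),("yel back L",(56,88),.018),("Y back R",(362,86),.018),("Y front L",(90,366),.018),("rim in",(400,74),.006),("green floor back",(395,83),.006),("nut",(492,345),.017),("nut2",(582,338),.03)]: print(n,f(p,z))
```

```text
top back L [  -5.  -126.5]
top back R [ -86.8 -125.8]
top front L [ -4.9 -44.3]
top front R [-87.4 -44.4]
bot back L [  -2.9 -125.5]
bot back R [ -87.3 -125.6]
yel back L [  86.2 -132.9]
Y back R [   4.3 -133.1]
Y front L [ 86.3 -52.1]
rim in [  -4.3 -133.8]
green floor back [  -2.8 -131.3]
nut [-28.7 -58.7]
nut2 [-53.7 -66.6]
```

The dish centre is now (-46, -85.3), from top edges at -126.2 and -44.4 mm, so it needs another 5 mm.

Emit:
carry_out(targets=[{"travel": [-0.034,0,0.2],"yaw": 0},{"travel": [0,0,0.2],"yaw": 0},{"travel": [0,0,0.2],"yaw": 0},{"travel": [0,0,0.205],"yaw": 0},{"travel": [0,0,0],"yaw": 0},{"travel": [0,0,0],"yaw": 0}])

```text
time: 47.7
ee_pos: [0.5294, -0.2571, 0.0431]
eef_rot: [179.8, 0.0, -82.0]
force: [-0.5, -0.2, 0.9]
grip_width: 0.0429
```

Emit:
carry_out(targets=[{"travel": [0,0,0],"yaw": 0},{"travel": [0,0,0],"yaw": 0},{"travel": [0,0,0],"yaw": 0},{"travel": [0,0,0],"yaw": 0},{"travel": [0,0,0],"yaw": 0}], fingers=0, force=60)

```text
time: 48.2
ee_pos: [0.5314, -0.2573, 0.0459]
eef_rot: [-179.8, -0.1, -82.0]
force: [0.5, 0.3, 6.5]
grip_width: 0.0127
```

Emit:
carry_out(targets=[{"travel": [0.012,0,0],"yaw": 0},{"travel": [0.012,-0.004,0],"yaw": 0},{"travel": [0,0,0],"yaw": 0},{"travel": [0,0,0],"yaw": 0},{"travel": [0,0,0],"yaw": 0}])

```text
time: 48.7
ee_pos: [0.5326, -0.2612, 0.0459]
eef_rot: [-179.8, -0.0, -82.0]
force: [-2.4, 4.1, 8.7]
grip_width: 0.013
```

Emit:
carry_out(targets=[{"travel": [0,0,0],"yaw": 0},{"travel": [0,0,0],"yaw": 0},{"travel": [0,0,-0.2],"yaw": 0},{"travel": [0,0,-0.2],"yaw": 0},{"travel": [0,0,-0.2],"yaw": 0},{"travel": [0,0,-0.2],"yaw": 0},{"travel": [0,0,0],"yaw": 0},{"travel": [0,0,0],"yaw": 0}], fingers=0.5)

```text
time: 49.5
ee_pos: [0.5319, -0.2615, 0.2043]
eef_rot: [-179.9, -0.0, -82.0]
force: [0.3, 0.2, -0.8]
grip_width: 0.0425
```

Run:
```python
from h import *
st();c=manip.camera_info("wrist");im=manip.get_image("wrist").astype(int)
# red mask of dish: back (outer wall bottom) and front (top edge) rows along two columns -> uv
m=(im[...,0]>2.2*im[...,1])&(im[...,0]>2.2*im[...,2])&(im[...,0]>60)
n,l,s,_=cv2.connectedComponentsWithStats(m.astype(np.uint8))
for i in range(1,n):
    if s[i,4]>800:
        x,y,w,h,a=s[i];print(s[i],"back bottom",uv(at(c,(x+w/2,y),.006)),"front top",uv(at(c,(x+w/2,y+h),.036)))
```

```text
49.5 uv [ -44.3 -121. ] z 0.2043 yaw -82.0 f [ 0.3  0.2 -0.8] w 0.0425
[  51    0  108   82 5943] back bottom [ 115.7 -301.6] front top [ 110.4 -216.7]
[ 379    1   96   44 2375] back bottom [-223.6 -301.6] front top [-212.8 -252.7]
[ 220  159   76   74 4146] back bottom [ -45.4 -129.7] front top [-45.5 -48.6]
```

The dish centre is now (-45.4, -89.2), so it is square at home. Next are the steel nuts.

Emit:
carry_out(targets=[{"travel": [-0.222,-0.009,0],"yaw": 0},{"travel": [-0.222,-0.009,0],"yaw": 0},{"travel": [-0.222,-0.009,0],"yaw": 0},{"travel": [-0.222,-0.009,0],"yaw": 0},{"travel": [-0.222,-0.009,0],"yaw": 0},{"travel": [-0.222,-0.009,0],"yaw": 0},{"travel": [-0.222,-0.009,0],"yaw": 0},{"travel": [-0.222,-0.009,0],"yaw": 0},{"travel": [-0.222,-0.009,0],"yaw": 0},{"travel": [-0.222,-0.009,0],"yaw": 0}])

```text
time: 50.55
ee_pos: [0.4865, 0.1822, 0.2018]
eef_rot: [179.9, -0.1, -82.0]
force: [0.9, -0.1, -0.8]
grip_width: 0.0425
```

Emit:
carry_out(targets=[{"travel": [-0.222,-0.009,0],"yaw": 0},{"travel": [-0.222,-0.009,0],"yaw": 0},{"travel": [0,0,0],"yaw": 0},{"travel": [0,0,0],"yaw": 0}])

```text
time: 50.95
ee_pos: [0.478, 0.2695, 0.2014]
eef_rot: [179.8, -0.1, -81.9]
force: [0.6, -0.6, 0.7]
grip_width: 0.0426
```

Run:
```python
from h import *
import json
o=manip.get_obs();print(o["time"],o["ee_pos"],o["eef_rot"])
c=manip.camera_info("wrist");im=manip.get_image("wrist")
json.dump({k:np.array(v).tolist() for k,v in c.items()},open("w6.json","w"))
print("exp px",proj(c,[.5016,.313,.014]),proj(c,[.4529,.2653,.014]))
cv2.imwrite("pics/w6.png",cv2.resize(im[100:300,130:400,::-1],(800,592),interpolation=cv2.INTER_CUBIC))
```

```text
50.95 [0.47796624 0.26953455 0.20135662] [ 1.79823652e+02 -1.25350864e-01 -8.18873953e+01]
exp px [231.5054711  201.27840008] [278.43931281 168.21749381]
```

View pics/w6.png

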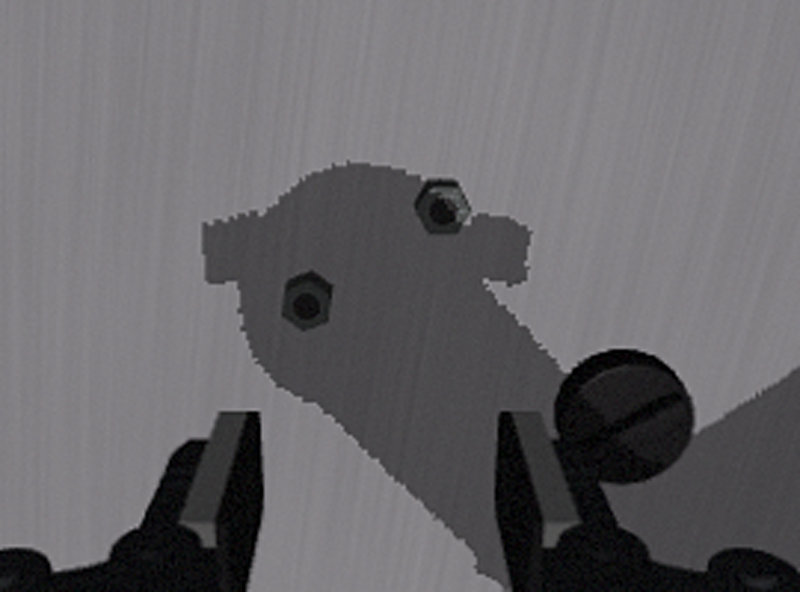

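Nut A is at crop (307,304) with flats facing left and right, so the current yaw suits it. Nut B is at (442,208) with corners left and right, so it needs a 30° turn.

Run:
```python
from h import *
import json
c=json.load(open("w6.json"));k=800/270
for n,p in(("A",(307,304)),("B",(442,208))):
    X=at(c,(130+p[0]/k,100+p[1]/k),.014);print(n,np.round(X,4),rel([X[0],X[1],.005],-82))
```

```text
A [0.4989 0.3143 0.014 ] (array([-0.211, -0.134,  0.985]), np.float64(0.0))
B [0.4517 0.2675 0.014 ] (array([-0.012,  0.133,  0.985]), np.float64(0.0))
```

Emit:
carry_out(targets=[{"travel": [-0.211,-0.134,0],"yaw": 0},{"travel": [0,0,0.2],"yaw": 0},{"travel": [0,0,0.2],"yaw": 0},{"travel": [0,0,0.2],"yaw": 0},{"travel": [0,0,0.2],"yaw": 0},{"travel": [0,0,0.1],"yaw": 0},{"travel": [0,0,0.083],"yaw": 0},{"travel": [0,0,0],"yaw": 0},{"travel": [0,0,0],"yaw": 0}])

```text
time: 51.9
ee_pos: [0.4999, 0.3137, 0.0073]
eef_rot: [-180.0, -0.0, -82.1]
force: [0.3, 0.5, 1.1]
grip_width: 0.0428
```

Emit:
carry_out(targets=[{"travel": [0,0,0],"yaw": 0},{"travel": [0,0,0],"yaw": 0},{"travel": [0,0,0],"yaw": 0},{"travel": [0,0,0],"yaw": 0},{"travel": [0,0,-0.15],"yaw": 0},{"travel": [0,0,-0.2],"yaw": 0},{"travel": [0,0,-0.2],"yaw": 0},{"travel": [0,0,0],"yaw": 0}], fingers=0, force=40)

```text
time: 52.7
ee_pos: [0.502, 0.3166, 0.1244]
eef_rot: [-179.4, 0.3, -82.0]
force: [0.8, 1.2, 0.2]
grip_width: 0.0172
```

```bash
python3 -c "
from h import *
st();o=manip.get_obs();print(o['ee_pos'])
R=np.array([[np.cos(th),-np.sin(th)],[np.sin(th),np.cos(th)]])
for g in((-30,-95),(-60,-95)): print(C+R@(np.array(g)/1e3), rel([*(C+R@(np.array(g)/1e3)),.115],-82))
"
```

```text
52.7 uv [  6.5 455.6] z 0.1244 yaw -81.96 f [0.8 1.2 0.2] w 0.0172
[0.50200679 0.31657149 0.12444991]
[ 0.5425134  -0.23375066] (array([2.753, 0.184, 0.047]), np.float64(0.0))
[ 0.51280536 -0.23792585] (array([2.753, 0.334, 0.047]), np.float64(0.0))
```

Emit:
carry_out(targets=[{"travel": [0.23,0.0145,0],"yaw": 0},{"travel": [0.23,0.0145,0],"yaw": 0},{"travel": [0.23,0.0145,0],"yaw": 0},{"travel": [0.23,0.0145,0],"yaw": 0},{"travel": [0.23,0.0145,0],"yaw": 0},{"travel": [0.23,0.0145,0],"yaw": 0},{"travel": [0.23,0.0145,0],"yaw": 0},{"travel": [0.23,0.0145,0],"yaw": 0},{"travel": [0.23,0.0145,0],"yaw": 0},{"travel": [0.23,0.0145,0],"yaw": 0}])

```text
time: 53.7
ee_pos: [0.5347, -0.1466, 0.1169]
eef_rot: [-180.0, 0.0, -82.0]
force: [0.3, 1.1, 0.0]
grip_width: 0.0173
```

Emit:
carry_out(targets=[{"travel": [0.23,0.0145,0],"yaw": 0},{"travel": [0.23,0.0145,0],"yaw": 0},{"travel": [0,0,0.1],"yaw": 0},{"travel": [0,0,0.1],"yaw": 0},{"travel": [0,0,0],"yaw": 0},{"travel": [0,0,0],"yaw": 0}])

```text
time: 54.3
ee_pos: [0.5418, -0.2368, 0.0771]
eef_rot: [180.0, -0.0, -82.0]
force: [-0.2, 0.8, 1.3]
grip_width: 0.0171
```

```bash
python3 -c "from h import *;st()"
```

```text
54.3 uv [-31.1 -97.9] z 0.0771 yaw -81.97 f [-0.2  0.8  1.3] w 0.0171
```

Emit:
carry_out(targets=[{"travel": [-0.01,-0.01,0.095],"yaw": 0},{"travel": [0,0,0.095],"yaw": 0},{"travel": [0,0,0],"yaw": 0},{"travel": [0,0,0],"yaw": 0}])

```text
time: 54.7
ee_pos: [0.5442, -0.2345, 0.0404]
eef_rot: [-179.9, -0.1, -81.9]
force: [0.1, 0.5, 0.6]
grip_width: 0.0171
```

Emit:
carry_out(targets=[{"travel": [0,0,0],"yaw": 0},{"travel": [0,0,0],"yaw": 0},{"travel": [0,0,0],"yaw": 0},{"travel": [0,0,-0.2],"yaw": 0},{"travel": [0,0,-0.2],"yaw": 0},{"travel": [0,0,-0.2],"yaw": 0},{"travel": [0,0,-0.2],"yaw": 0},{"travel": [0,0,0],"yaw": 0},{"travel": [0,0,0],"yaw": 0}], fingers=0.38)

```text
time: 55.6
ee_pos: [0.5441, -0.2346, 0.2004]
eef_rot: [-179.8, -0.0, -82.0]
force: [-0.3, -0.5, -1.1]
grip_width: 0.0327
```

Run:
```python
from h import *
st();im=manip.get_image("wrist");cv2.imwrite("pics/w7.png",cv2.resize(im[140:260,130:310,::-1],(600,400),interpolation=cv2.INTER_CUBIC))
t=manip.camera_info("top");manip.get_image("top")
for d in manip.search_frame("top","steel_nut1"): print(d,np.round(at(t,d["xy"],.007),3))
print(rel([.4517,.2675,.2],-52))
```

```text
55.6 uv [-28.6 -96.1] z 0.2004 yaw -82.0 f [-0.3 -0.5 -1.1] w 0.0327
{'xy': [304.3, 206.7], 'score': 0.28} [ 0.527 -0.166  0.007]
(array([-2.549,  0.103, -0.013]), np.float64(-0.167))
```

View pics/w7.png

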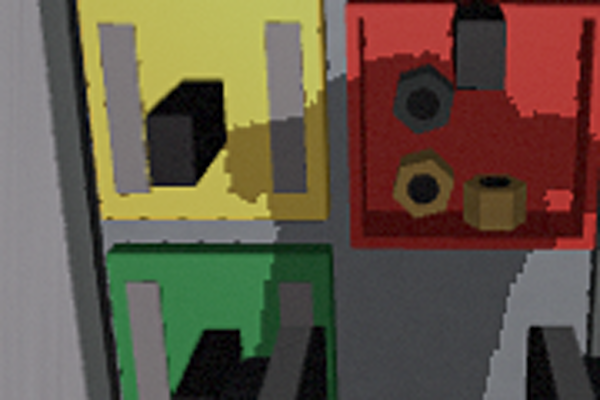

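Steel nut A lies in the dish at (422,100) next to the two brass nuts. Now nut B.

Emit:
carry_out(targets=[{"travel": [-0.2125,0.0086,0],"yaw": 0},{"travel": [-0.2125,0.0086,0],"yaw": 0},{"travel": [-0.2125,0.0086,0],"yaw": 0},{"travel": [-0.2125,0.0086,0],"yaw": 0},{"travel": [-0.2125,0.0086,0],"yaw": 0},{"travel": [-0.2125,0.0086,0],"yaw": 0},{"travel": [-0.2125,0.0086,0],"yaw": 0},{"travel": [-0.2125,0.0086,0],"yaw": 0},{"travel": [-0.2125,0.0086,0],"yaw": 0},{"travel": [-0.2125,0.0086,0],"yaw": 0}], fingers=0.5)

```text
time: 56.75
ee_pos: [0.4663, 0.1853, 0.1979]
eef_rot: [179.9, -0.0, -82.0]
force: [0.8, 0.0, 0.1]
grip_width: 0.0429
```

Emit:
carry_out(targets=[{"travel": [-0.2125,0.0086,0],"yaw": 0},{"travel": [-0.2125,0.0086,0],"yaw": 0},{"travel": [0,0,0],"yaw": -0.042},{"travel": [0,0,0],"yaw": -0.042},{"travel": [0,0,0],"yaw": -0.042},{"travel": [0,0,0],"yaw": -0.041},{"travel": [0,0,0],"yaw": 0},{"travel": [0,0,0],"yaw": 0}])

```text
time: 57.55
ee_pos: [0.4519, 0.2673, 0.1981]
eef_rot: [179.9, -0.0, -52.1]
force: [-0.3, -0.1, 0.5]
grip_width: 0.043
```

Run:
```python
from h import *
c=manip.camera_info("wrist");im=manip.get_image("wrist")
p=proj(c,[.4517,.2675,.014]);x,y=p.astype(int);print(p,[(d["xy"],d["score"]) for d in manip.search_frame("wrist","steel_nut1")],rel([.4517,.2675,.006],-52))
cv2.imwrite("pics/w8.png",cv2.resize(im[y-50:y+50,x-60:x+60,::-1],(480,400),interpolation=cv2.INTER_CUBIC))
```

```text
[256.77895536 168.99582959] [([256.8, 167.7], 0.65)] (array([-0.001,  0.001,  0.962]), np.float64(-0.0))
```

View pics/w8.png

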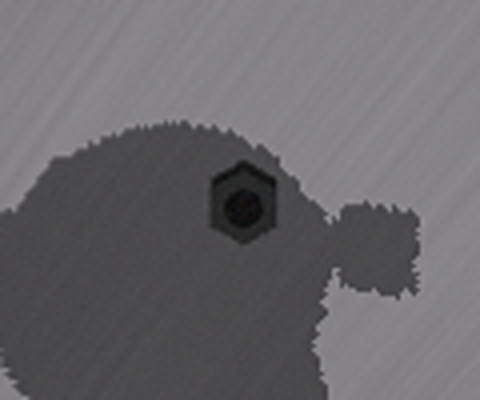

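Nut B is centred at (243,205) with its flats facing the fingers. I descend and grasp.

Emit:
carry_out(targets=[{"travel": [0,0,0.2],"yaw": 0},{"travel": [0,0,0.2],"yaw": 0},{"travel": [0,0,0.2],"yaw": 0},{"travel": [0,0,0.2],"yaw": 0},{"travel": [0,0,0.1],"yaw": 0},{"travel": [0,0,0.062],"yaw": 0},{"travel": [0,0,0],"yaw": 0},{"travel": [0,0,0],"yaw": 0}])

```text
time: 58.45
ee_pos: [0.4528, 0.2681, 0.0078]
eef_rot: [-179.9, -0.0, -52.0]
force: [0.1, 0.6, 0.1]
grip_width: 0.0431
```

Emit:
carry_out(targets=[{"travel": [0,0,0],"yaw": 0},{"travel": [0,0,0],"yaw": 0},{"travel": [0,0,0],"yaw": 0},{"travel": [0,0,0],"yaw": 0},{"travel": [0,0,-0.15],"yaw": 0},{"travel": [0,0,-0.2],"yaw": 0},{"travel": [0,0,-0.2],"yaw": 0.042},{"travel": [0,0,0],"yaw": 0.042},{"travel": [0,0,0],"yaw": 0.042},{"travel": [0,0,0],"yaw": 0.041}], fingers=0)

```text
time: 59.45
ee_pos: [0.452, 0.2677, 0.1168]
eef_rot: [-180.0, 0.1, -82.3]
force: [0.0, -0.6, -0.7]
grip_width: 0.0172
```

Emit:
carry_out(targets=[{"travel": [0,0,0],"yaw": 0},{"travel": [0,0,0],"yaw": 0}])

```text
time: 59.65
ee_pos: [0.452, 0.2675, 0.1164]
eef_rot: [180.0, 0.0, -81.8]
force: [0.2, 0.2, -0.9]
grip_width: 0.0173
```

```bash
python3 -c "
from h import *
st()
R=np.array([[np.cos(th),-np.sin(th)],[np.sin(th),np.cos(th)]])
print(rel([*(C+R@np.array([-.062,-.096])),.04],-82))
"
```

```text
59.65 uv [-49.9 414. ] z 0.1164 yaw -81.8 f [ 0.2  0.2 -0.9] w 0.0173
(array([2.55 , 0.069, 0.382]), np.float64(0.001))
```

Emit:
carry_out(targets=[{"travel": [0.2125,0.0058,0],"yaw": 0},{"travel": [0.2125,0.0058,0],"yaw": 0},{"travel": [0.2125,0.0058,0],"yaw": 0},{"travel": [0.2125,0.0058,0],"yaw": 0},{"travel": [0.2125,0.0058,0],"yaw": 0},{"travel": [0.2125,0.0058,0],"yaw": 0},{"travel": [0.2125,0.0058,0],"yaw": 0},{"travel": [0.2125,0.0058,0],"yaw": 0},{"travel": [0.2125,0.0058,0],"yaw": 0},{"travel": [0.2125,0.0058,0],"yaw": 0}])

```text
time: 60.65
ee_pos: [0.4997, -0.1567, 0.1166]
eef_rot: [-180.0, 0.0, -81.8]
force: [0.8, 0.2, 0.3]
grip_width: 0.0173
```

Emit:
carry_out(targets=[{"travel": [0.2125,0.0058,0],"yaw": 0},{"travel": [0.2125,0.0058,0],"yaw": 0},{"travel": [0,0,0.1],"yaw": 0},{"travel": [0,0,0.08],"yaw": 0},{"travel": [0,0,0],"yaw": 0},{"travel": [0,0,0],"yaw": 0}])

```text
time: 61.25
ee_pos: [0.5092, -0.2388, 0.0804]
eef_rot: [180.0, -0.0, -81.9]
force: [-1.0, -0.2, 0.7]
grip_width: 0.0169
```

```bash
python3 -c "from h import *;st()"
```

```text
61.25 uv [-63.6 -95.3] z 0.0804 yaw -81.87 f [-1.  -0.2  0.7] w 0.0169
```

Emit:
carry_out(targets=[{"travel": [0,-0.008,0.1],"yaw": 0},{"travel": [0,0,0.1],"yaw": 0},{"travel": [0,0,0],"yaw": 0},{"travel": [0,0,0],"yaw": 0}])

```text
time: 61.65
ee_pos: [0.5115, -0.2388, 0.0418]
eef_rot: [-180.0, -0.1, -81.9]
force: [0.1, -0.4, 0.6]
grip_width: 0.0172
```

Emit:
carry_out(targets=[{"travel": [0,0,0],"yaw": 0},{"travel": [0,0,0],"yaw": 0},{"travel": [0,0,0],"yaw": 0},{"travel": [0,0,-0.2],"yaw": 0},{"travel": [0,0,-0.2],"yaw": 0},{"travel": [0,0,-0.2],"yaw": 0},{"travel": [0,0,-0.2],"yaw": 0},{"travel": [0,0,-0.2],"yaw": 0},{"travel": [0,0,0],"yaw": 0},{"travel": [0,0,0],"yaw": 0}], fingers=0.38)

```text
time: 62.65
ee_pos: [0.5114, -0.2392, 0.2419]
eef_rot: [-179.8, -0.0, -82.0]
force: [-0.1, -0.2, -2.0]
grip_width: 0.0326
```

Run:
```python
from h import *
st();c=manip.camera_info("wrist");im=manip.get_image("wrist");m=im.astype(int)
m=(m[...,0]>2.2*m[...,1])&(m[...,0]>2.2*m[...,2])&(m[...,0]>60)
n,l,s,_=cv2.connectedComponentsWithStats(m.astype(np.uint8))
for i in range(1,n):
    x,y,w,h,a=s[i]
    if a>800: print(s[i],"back bottom",uv(at(c,(x+w/2,y),.006)),"front top",uv(at(c,(x+w/2,y+h),.036)))
a=cv2.resize(im[100:300,100:400,::-1],(800,533),interpolation=cv2.INTER_CUBIC);cv2.imwrite("pics/w9.png",a)
b=manip.get_image("top");cv2.imwrite("pics/top9.png",cv2.resize(b[100:280,60:360,::-1],(800,480),interpolation=cv2.INTER_CUBIC))
```

```text
62.65 uv [-61.6 -96.1] z 0.2419 yaw -82.0 f [-0.1 -0.2 -2. ] w 0.0326
[  57    0   96   62 4061] back bottom [ 116.5 -287.6] front top [ 109.5 -215.1]
[ 354    0   88   26 1516] back bottom [-224.7 -286.6] front top [-214.5 -251.9]
[ 209  134   69   68 3159] back bottom [ -43.9 -129.1] front top [-44.3 -48.2]
```

View pics/w9.png

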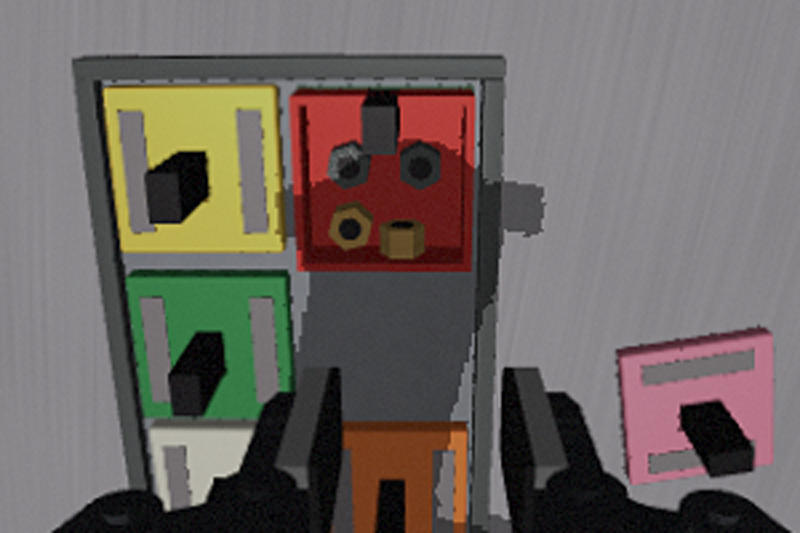

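View pics/top9.png

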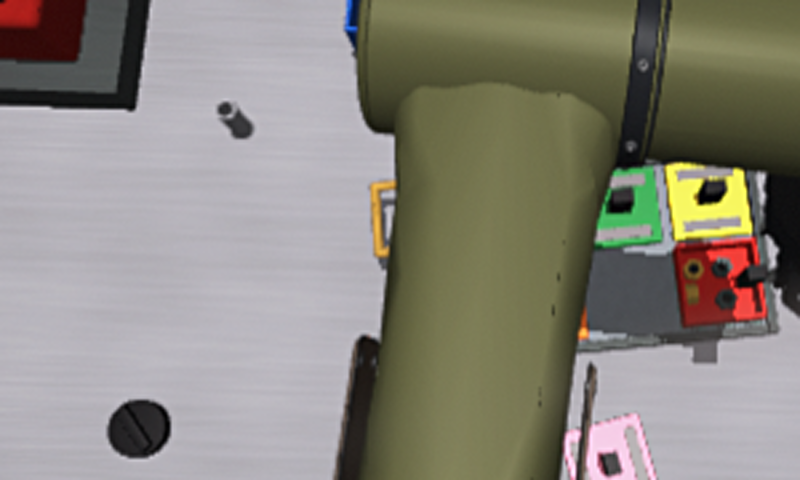

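```bash
python3 -c "
from cell import manip
print(manip.finish_job())"
```

```text
the job is handed in; nothing more can be done
None
```

The job is done and handed in after about 63 s of robot time. I moved the dish under the spout in 7 slides and tipped the bowl to about 65° for over a second. I then set the bowl back level against its stop and moved the dish home in 7 more slides. Last, I picked up the two steel nuts and dropped them into the dish.

**Last checks:**
- **Dish:** its centre is within about 1.5 mm of the home cell's centre.
- **Nuts:** both brass and both steel nuts are in the dish. One brass nut rests on its edge.
- **Bowl:** it looked level and empty after the pour, and the handle returned to its starting height to within 0.1 mm. I did not look at it again at the end.

**What went wrong or disagreed:**
- **Dish short of home:** the dish stopped several millimetres short on its last slide, although the gripper read as on target. The grip had probably slipped. It took two regrips to push it home.
- **Force on lowering the bowl:** the wrist force briefly read about 55 N when the bowl met its stop. That is under the 120 N limit, and it acted through the fingers, not the gripper's body.
- **Nut knocked aside:** one steel nut was shifted during the run, so I measured its position again before picking it up.
- **Number of steel nuts:** I saw only two steel nuts on the bench in any view, so I took that as all of them.

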